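# Carry the lapped valve spools over to the wash rack in the same order

## Task

The four lapped valve spools in the full lap rack are due for washing: move them one at a time into the empty wash rack, keeping their order, so that the spool nearest the pull handle of the lap rack comes to lie nearest the pull handle of the wash rack, and so on place for place down the row. Each must finish in its own pair of notches, square across both combs and about evenly overhanging. Lower them in, never drop one or lay one on the bench.

Things in the scene. Friction and masses are not known exactly. Their poses are not given: they have to be found in the camera images.
- lap_rack: Open dark steel frame, full at the start, fixed. Origin on bench under its middle, z up. Two black combs (10 mm plates at y = +-36 mm, tops 54 mm up) run along x, with 90-degree V notches 40 mm wide, 20 mm deep at x = +105, +35, -35, -105 mm. Pull handle at the +x end only (x = 139 to 176 mm, 21 mm high). A seated spool lies along y, centred at y = 0, axis 49.6 mm up; 48 mm clear between spools.
- wash_rack: Bright aluminium drain tray 268 x 150 mm, empty at the start, fixed. Origin, axes, combs, notches, pull handle (+x end) and seated height the same as those of the lap rack. Tray floor 9 mm up, its side rims 18 mm; as in the lap rack the end plates are 20 mm high and the 62 mm between the combs is free above 10 mm.
- spool_short: Chromed steel valve spool, the shortest, 108 mm long: a 14 mm thick neck in the middle (36 mm long) between two 22 mm lands with plain ends. 22 mm lands rest in the notches. Origin (and centre of mass) on the axis at mid length, y along the axis, ends alike, may lie either way round or roll. About 0.24 kg; grip it on the neck at mid length.
- spool_triple: Chromed steel valve spool, 128 mm long, with three 22 mm lands: a narrow one in the middle (20 mm long) with a thin neck either side, two long ones, and plain 12 mm stub ends. 22 mm lands rest in the notches. Origin (and centre of mass) on the axis at mid length, y along the axis, ends alike, may lie either way round or roll. About 0.26 kg; grip it on the middle land.
- spool_collar: Chromed steel valve spool, 140 mm long: a 16 mm thick neck in the middle (36 mm long) between two 22 mm lands, 11 mm stems and an 18 mm collar at each end. 22 mm lands rest in the notches. Origin (and centre of mass) on the axis at mid length, y along the axis, ends alike, may lie either way round or roll. About 0.28 kg; grip it on the neck at mid length.
- spool_tailed: Chromed steel valve spool, the longest, 156 mm: one unbroken 22 mm body 104 mm long with fine grooves and a thin 8 mm tail at each end. 22 mm lands rest in the notches. Origin (and centre of mass) on the axis at mid length, y along the axis, ends alike, may lie either way round or roll. About 0.32 kg; grip it at mid length.
Mind the look-alikes: they are no part of the job. What is shaped like the spool_triple but yellow is not meant. Leave any yellow look-alike of the spool_tailed alone.

How it is judged:
At the end, for the whole second after the job is handed in: Each of the four places of the wash rack holds one spool, which by the order rule is the one from the same place of the lap rack counted from the pull handle: within 8 mm along the row, axis within 5 mm of its seated height, centred across the combs within 15 mm, square within 0.12 rad, and at rest ((x of spool_short in the frame of wash_rack between 0.097 and 0.113 m or x of spool_triple in the frame of wash_rack between 0.097 and 0.113 m or x of spool_collar in the frame of wash_rack between 0.097 and 0.113 m or x of spool_tailed in the frame of wash_rack between 0.097 and 0.113 m) and (x of spool_short in the frame of wash_rack between 0.027 and 0.043 m or x of spool_triple in the frame of wash_rack between 0.027 and 0.043 m or x of spool_collar in the frame of wash_rack between 0.027 and 0.043 m or x of spool_tailed in the frame of wash_rack between 0.027 and 0.043 m) and (x of spool_short in the frame of wash_rack between -0.043 and -0.027 m or x of spool_triple in the frame of wash_rack between -0.043 and -0.027 m or x of spool_collar in the frame of wash_rack between -0.043 and -0.027 m or x of spool_tailed in the frame of wash_rack between -0.043 and -0.027 m) and (x of spool_short in the frame of wash_rack between -0.113 and -0.097 m or x of spool_triple in the frame of wash_rack between -0.113 and -0.097 m or x of spool_collar in the frame of wash_rack between -0.113 and -0.097 m or x of spool_tailed in the frame of wash_rack between -0.113 and -0.097 m) and y of spool_short in the frame of wash_rack between -0.015 and 0.015 m and z of spool_short in the frame of wash_rack between 0.0446 and 0.0546 m and angle between the y axis of each of spool_short, spool_triple, spool_collar, spool_tailed and the y axis of wash_rack, either way round below 0.12 rad and linear speed of each of spool_short, spool_triple, spool_collar, spool_tailed below 0.03 m/s and angular speed of each of spool_short, spool_triple, spool_collar, spool_tailed below 0.5 rad/s and y of spool_triple in the frame of wash_rack between -0.015 and 0.015 m and z of spool_triple in the frame of wash_rack between 0.0446 and 0.0546 m and y of spool_collar in the frame of wash_rack between -0.015 and 0.015 m and z of spool_collar in the frame of wash_rack between 0.0446 and 0.0546 m and y of spool_tailed in the frame of wash_rack between -0.015 and 0.015 m and z of spool_tailed in the frame of wash_rack between 0.0446 and 0.0546 m); the robot touches nothing.
It fails at once if order: a spool lies in a place of the wash rack while the spool of that same place (counted from the pull handle) is still in the lap rack, so a wrong spool has been put there ((((x of spool_short in the frame of lap_rack between 0.085 and 0.125 m and distance of spool_short from where it was at the start of the episode below 0.02 m) or (x of spool_triple in the frame of lap_rack between 0.085 and 0.125 m and distance of spool_triple from where it was at the start of the episode below 0.02 m) or (x of spool_collar in the frame of lap_rack between 0.085 and 0.125 m and distance of spool_collar from where it was at the start of the episode below 0.02 m) or (x of spool_tailed in the frame of lap_rack between 0.085 and 0.125 m and distance of spool_tailed from where it was at the start of the episode below 0.02 m)) and ((x of spool_short in the frame of wash_rack between 0.085 and 0.125 m and y of spool_short in the frame of wash_rack between -0.05 and 0.05 m and z of spool_short in the frame of wash_rack below 0.062 m) or (x of spool_triple in the frame of wash_rack between 0.085 and 0.125 m and y of spool_triple in the frame of wash_rack between -0.05 and 0.05 m and z of spool_triple in the frame of wash_rack below 0.062 m) or (x of spool_collar in the frame of wash_rack between 0.085 and 0.125 m and y of spool_collar in the frame of wash_rack between -0.05 and 0.05 m and z of spool_collar in the frame of wash_rack below 0.062 m) or (x of spool_tailed in the frame of wash_rack between 0.085 and 0.125 m and y of spool_tailed in the frame of wash_rack between -0.05 and 0.05 m and z of spool_tailed in the frame of wash_rack below 0.062 m))) or (((x of spool_short in the frame of lap_rack between 0.015 and 0.055 m and distance of spool_short from where it was at the start of the episode below 0.02 m) or (x of spool_triple in the frame of lap_rack between 0.015 and 0.055 m and distance of spool_triple from where it was at the start of the episode below 0.02 m) or (x of spool_collar in the frame of lap_rack between 0.015 and 0.055 m and distance of spool_collar from where it was at the start of the episode below 0.02 m) or (x of spool_tailed in the frame of lap_rack between 0.015 and 0.055 m and distance of spool_tailed from where it was at the start of the episode below 0.02 m)) and ((x of spool_short in the frame of wash_rack between 0.015 and 0.055 m and y of spool_short in the frame of wash_rack between -0.05 and 0.05 m and z of spool_short in the frame of wash_rack below 0.062 m) or (x of spool_triple in the frame of wash_rack between 0.015 and 0.055 m and y of spool_triple in the frame of wash_rack between -0.05 and 0.05 m and z of spool_triple in the frame of wash_rack below 0.062 m) or (x of spool_collar in the frame of wash_rack between 0.015 and 0.055 m and y of spool_collar in the frame of wash_rack between -0.05 and 0.05 m and z of spool_collar in the frame of wash_rack below 0.062 m) or (x of spool_tailed in the frame of wash_rack between 0.015 and 0.055 m and y of spool_tailed in the frame of wash_rack between -0.05 and 0.05 m and z of spool_tailed in the frame of wash_rack below 0.062 m))) or (((x of spool_short in the frame of lap_rack between -0.055 and -0.015 m and distance of spool_short from where it was at the start of the episode below 0.02 m) or (x of spool_triple in the frame of lap_rack between -0.055 and -0.015 m and distance of spool_triple from where it was at the start of the episode below 0.02 m) or (x of spool_collar in the frame of lap_rack between -0.055 and -0.015 m and distance of spool_collar from where it was at the start of the episode below 0.02 m) or (x of spool_tailed in the frame of lap_rack between -0.055 and -0.015 m and distance of spool_tailed from where it was at the start of the episode below 0.02 m)) and ((x of spool_short in the frame of wash_rack between -0.055 and -0.015 m and y of spool_short in the frame of wash_rack between -0.05 and 0.05 m and z of spool_short in the frame of wash_rack below 0.062 m) or (x of spool_triple in the frame of wash_rack between -0.055 and -0.015 m and y of spool_triple in the frame of wash_rack between -0.05 and 0.05 m and z of spool_triple in the frame of wash_rack below 0.062 m) or (x of spool_collar in the frame of wash_rack between -0.055 and -0.015 m and y of spool_collar in the frame of wash_rack between -0.05 and 0.05 m and z of spool_collar in the frame of wash_rack below 0.062 m) or (x of spool_tailed in the frame of wash_rack between -0.055 and -0.015 m and y of spool_tailed in the frame of wash_rack between -0.05 and 0.05 m and z of spool_tailed in the frame of wash_rack below 0.062 m))) or (((x of spool_short in the frame of lap_rack between -0.125 and -0.085 m and distance of spool_short from where it was at the start of the episode below 0.02 m) or (x of spool_triple in the frame of lap_rack between -0.125 and -0.085 m and distance of spool_triple from where it was at the start of the episode below 0.02 m) or (x of spool_collar in the frame of lap_rack between -0.125 and -0.085 m and distance of spool_collar from where it was at the start of the episode below 0.02 m) or (x of spool_tailed in the frame of lap_rack between -0.125 and -0.085 m and distance of spool_tailed from where it was at the start of the episode below 0.02 m)) and ((x of spool_short in the frame of wash_rack between -0.125 and -0.085 m and y of spool_short in the frame of wash_rack between -0.05 and 0.05 m and z of spool_short in the frame of wash_rack below 0.062 m) or (x of spool_triple in the frame of wash_rack between -0.125 and -0.085 m and y of spool_triple in the frame of wash_rack between -0.05 and 0.05 m and z of spool_triple in the frame of wash_rack below 0.062 m) or (x of spool_collar in the frame of wash_rack between -0.125 and -0.085 m and y of spool_collar in the frame of wash_rack between -0.05 and 0.05 m and z of spool_collar in the frame of wash_rack below 0.062 m) or (x of spool_tailed in the frame of wash_rack between -0.125 and -0.085 m and y of spool_tailed in the frame of wash_rack between -0.05 and 0.05 m and z of spool_tailed in the frame of wash_rack below 0.062 m)))).
It fails at once if a spool is laid or dropped on the bench or into the bottom of a rack (its middle below 28 mm over the bench) (height (world z) of any of spool_short, spool_triple, spool_collar, spool_tailed below 0.028 m).
It fails at once if a spool is dropped: it falls free of the fingers faster than 0.55 m/s (a drop of some 15 mm) ((contact force between spool_short and the fingers below 0.05 N and linear speed of spool_short above 0.55 m/s) or (contact force between spool_triple and the fingers below 0.05 N and linear speed of spool_triple above 0.55 m/s) or (contact force between spool_collar and the fingers below 0.05 N and linear speed of spool_collar above 0.55 m/s) or (contact force between spool_tailed and the fingers below 0.05 N and linear speed of spool_tailed above 0.55 m/s)).
It also fails if it takes over 120 s, if anything falls off the work surface, if the arm or the gripper's body presses on something with over 40 N, if the wrist force passes 120 N, or if a joint passes its speed limit or range.

## Robot

A 7-joint arm with a two-finger parallel gripper is mounted at the origin on the work surface. World frame = base frame: x ahead of the robot, y to its left, z up, the work surface at z = 0. Lengths are in m, angles in rad, forces in N, time in s.
With the tool pointing down it reaches from about 0.35 to 0.9 m from the base axis. Payload 19.9 kg.
Tool frame: the origin (TCP) lies midway between the tips of the shut fingers; the grasp point (between the pads) lies 19 mm behind it; z points along the fingers, x is the direction in which the jaws open and shut, and the axes are right-handed (so a half turn about z gives the same grasp; the last joint's range is limited). The gripper opens to 85 mm and grips with 20 to 120 N. Pads are 22 mm wide; open, the fingers measure 114 mm over their backs; the gripper's body (76 mm by 85 mm) begins 54 mm behind the grasp point. The pads swing forward as they close: fully open they stand 13 mm farther back than shut.
Start: joints at [1.3, 0.417, -0.01, 1.614, 0.005, 1.111, -0.053], TCP at [0.142, -0.609, 0.231] pointing down, gripper open.
Joint ranges: [-2.81, 2.81], [-0.39, 2.02], [-1.27, 1.25], [0.06, 2.57], [-1.19, 4.33], [0.19, 2], [-2.82, 2.82]. Speed limits (rad/s): [1.89, 1.89, 2.39, 2.39, 3.01, 3.01, 3.01].

## Interface

Orientations are given as a unit quaternion [w, x, y, z].
In Python, from workcell import arm, viewer, workorder gives the robot as it stands. The module is installed in compiled form; this text tells all that it offers.
- The arm moves only by the tool jog_arm, never from a script. Its argument "series" is a list of rows, each a list of 6 numbers: the shift along the tool's x, y, z scaled (see below), then the turn, a rotation vector about the tool's x, y, z scaled (see below). A call has 1 to 12 rows; each row shifts and turns the commanded pose from where the row before left it, along the tool's axes as they then stand; what a row does not reach is not made up. The controller multiplies each number of a shift by 4 cm and each number of a turn by 6 degrees. A row lasts 1/10 s, in which the tool goes at most 50 mm and 8.59 degrees, less where a joint would pass 70% of its speed; a pose out of reach is approached as far as the arm can. A call with a number of a shift or a turn outside -1 to 1 is refused whole. A call with a gripper value outside its range is refused whole. "jaw" is the closure, from 0 (fully open) to 1 (shut), set as the call begins (left out, the last holds). The fingers move at their own pace and stop on an object; "grip_force" is the grip in N (left out, the last holds). Time passes only in rows, so rows that do not move let the fingers close. It gives the time, the measured TCP pose, the force and the opening at its end, in the units of the state.
- arm.read_state(): the state, without advancing time (a new reading comes with each control period).
- viewer.camera(name): name is "side" or "top" or "wrist"; returns a dict with "frame" (420x560x3 uint8, red, green, blue), "camera_matrix" (3x3 intrinsics, pixels), "cam_to_world" (4x4, takes a point from camera to world coordinates). Camera axes: x right, y down, z forward; pixel columns grow to the right and rows downward; lengths in m; the calibration is good to about 2 mm. A picture is of the moment at which its call begins. There is no depth.
- workorder.finish_job(): hands the job in, once; it reports no verdict.
The state is a dict: "t": time; "q": joint angles; "joint_velocities": joint speeds; "joint_torque": joint torques, N m; "eef_pos": TCP position; "tcp_rot": TCP orientation; "wrist_force": force on the tool from outside, world axes, zero at the start; "torque": the same for the moment, N m; "finger_gap": finger opening in m.
Only numpy, scipy, OpenCV 4.12 (cv2) and the standard library are available. Lean on these libraries where they do the work, as an engineer would, in place of code of your own. Each camera call takes 0.05 s, during which the arm holds its last target.

## Working session

There is one attempt and no reset: what is moved stays moved. The work goes in short steps, Python scripts to look and compute and a tool call to move; the robot and the scene stay as the last step left them, time stands still between calls to the robot, and variables do not carry over. Pictures are saved under pics/ and viewed, and the job is handed in when it is done.

Besides the shell and the picture viewer there is one more tool, called after "Emit:" as a command line: name --pt "numbers of a row" for each row, then --argument value for the rest. jog_arm: Moves the arm, as the interface text tells. Its arguments: {"type":"object","properties":{"series":{"type":"array","items":{"type":"array","items":{"type":"number","minimum":-1,"maximum":1}}},"jaw":{"type":"number"},"grip_force":{"type":"number"}},"required":["series"]}

```bash
mkdir -p pics; ls
cat > h.py <<'E'
from workcell import arm, viewer, workorder
import numpy as np, cv2, pickle
def shot(name,tag):
    d=viewer.camera(name); cv2.imwrite(f'pics/{tag}.png',cv2.cvtColor(np.asarray(d['frame']),cv2.COLOR_RGB2BGR))
    pickle.dump({k:np.asarray(v) for k,v in d.items()},open(f'pics/{tag}.pkl','wb')); return d
def load(tag): return pickle.load(open(f'pics/{tag}.pkl','rb'))
def p2w(d,u,v,z):
    K=d['camera_matrix'];T=d['cam_to_world']
    r=T[:3,:3]@np.linalg.inv(K)@np.array([u,v,1.]);o=T[:3,3]
    return o+r*(z-o[2])/r[2]
def w2p(d,P):
    T=np.linalg.inv(d['cam_to_world']);c=T[:3,:3]@np.asarray(P)+T[:3,3];p=d['camera_matrix']@c;return p[:2]/p[2]
def crop(tag,x0,y0,w,h,s,out):
    im=cv2.imread(f'pics/{tag}.png')[y0:y0+h,x0:x0+w]; cv2.imwrite(f'pics/{out}.png',cv2.resize(im,None,fx=s,fy=s,interpolation=cv2.INTER_CUBIC))
E
python3 - <<'E'
from h import *
print(arm.read_state())
for n in ['side','top','wrist']:
    d=shot(n,n+'0'); print(n,d['camera_matrix'],d['cam_to_world'])
E
```

```text
pics
{'t': 0.0, 'q': array([ 1.29951589,  0.4179593 , -0.01030319,  1.61418251,  0.00469394,
        1.11071634, -0.05302464]), 'joint_velocities': array([-0.0001649 , -0.00130926, -0.00238065, -0.00017484, -0.00027871,
        0.00210905,  0.00049779]), 'joint_torque': array([-8.17121672e-04, -8.64446282e+01,  6.78071100e-01, -4.34893513e+01,
        1.90897618e-02,  7.54474837e-03, -4.39326084e-05]), 'eef_pos': array([ 0.14226181, -0.60822703,  0.23066593]), 'tcp_rot': array([-3.50719503e-04,  7.83500122e-01, -6.21391321e-01, -5.12265824e-04]), 'wrist_force': array([ 0.0166236 , -0.93705956,  0.96470574]), 'torque': array([ 0.02418974,  0.01704469, -0.01426161]), 'finger_gap': 0.08516866168785457}
side [[410.03310286   0.         275.06399619]
 [  0.         410.03310286 206.1901519 ]
 [  0.           0.           1.        ]] [[-0.93656539 -0.17244309  0.30513711  0.18486212]
 [-0.35019553  0.4962562  -0.79441354  0.86701167]
 [-0.01443506 -0.85087788 -0.52516518  0.5937555 ]
 [ 0.          0.          0.          1.        ]]
top [[387.91228065   0.         282.29708795]
 [  0.         387.91228065 203.39720144]
 [  0.           0.           1.        ]] [[-0.00820381 -0.99597641  0.08923953  0.38228148]
 [-0.99995679  0.00778086 -0.00508633  0.05805864]
 [ 0.00437151 -0.0892774  -0.99599721  1.1538742 ]
 [ 0.          0.          0.          1.        ]]
wrist [[336.97532536   0.         276.54511139]
 [  0.         336.97532536 207.46747135]
 [  0.           0.           1.        ]] [[ 2.28328453e-01 -9.23271119e-01 -3.08928079e-01  2.22039171e-01]
 [-9.73583766e-01 -2.16242937e-01 -7.33051398e-02 -5.89711309e-01]
 [ 8.77003133e-04  3.17505012e-01 -9.48256188e-01  3.73341746e-01]
 [ 0.00000000e+00  0.00000000e+00  0.00000000e+00  1.00000000e+00]]
```

View pics/top0.png

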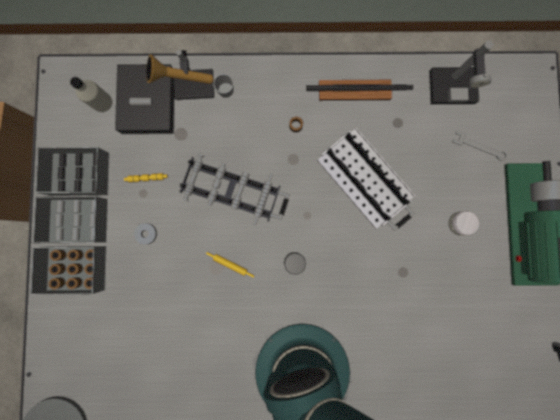

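View pics/side0.png

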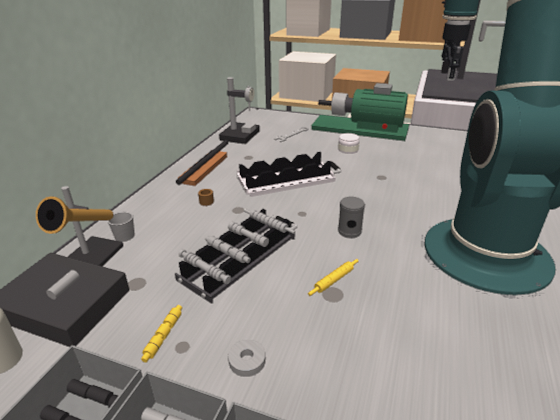

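View pics/wrist0.png

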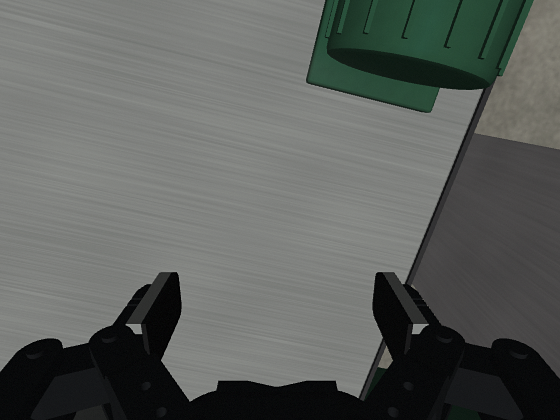

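The top view shows the lap rack at about (235,190) with its handle at (284,206). The wash rack is at about (367,180) with its handle at (403,221). The yellow look-alikes are at (146,178) for the triple and (230,264) for the tailed. They lie on the bench outside the racks, so I'll leave them alone. Next I'll take close crops of both racks.

Run:
```python
from h import *
crop('top0',170,145,130,85,6,'c1')
crop('top0',310,120,110,120,5,'c2')
```

```text
(no output)
```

View pics/c1.png

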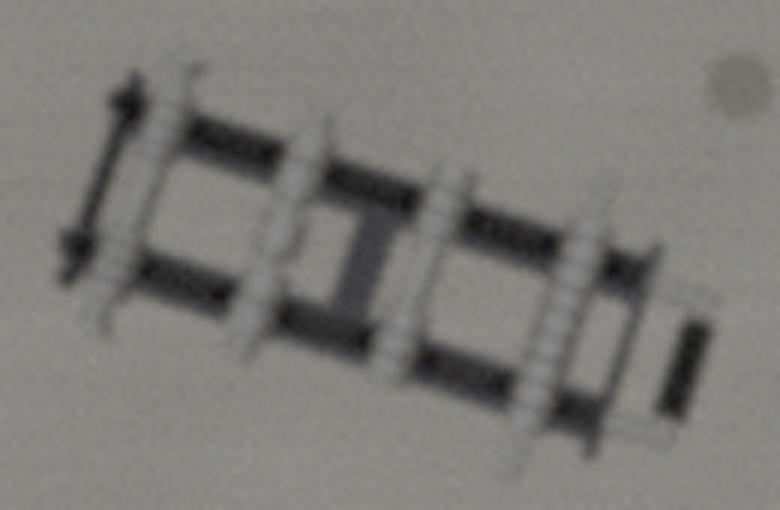

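View pics/c2.png

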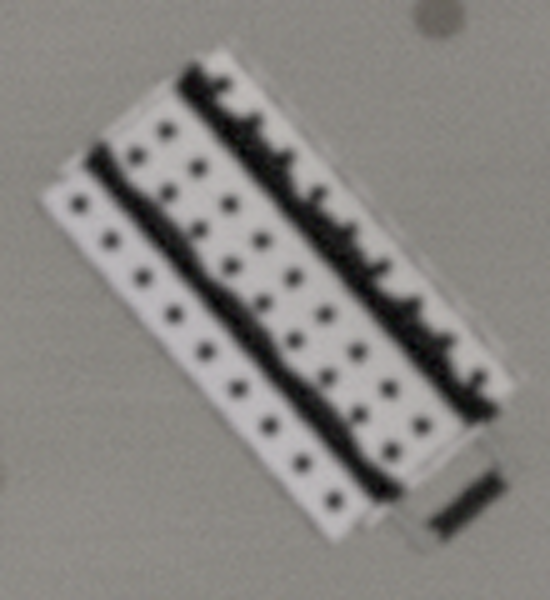

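```bash
cat >> h.py <<'E'
def rackpt(pose,p):
    x,y,a=pose;c,s=np.cos(a),np.sin(a);return np.array([x+c*p[0]-s*p[1],y+s*p[0]+c*p[1],p[2]])
def fit(d,pts,pix,guess):
    from scipy.optimize import least_squares
    f=lambda q:np.concatenate([w2p(d,rackpt(q,p))-u for p,u in zip(pts,pix)])
    r=least_squares(f,guess); return r.x,r.fun.reshape(-1,2)
def overlay(tag,pose,x0,y0,w,h,s,out,spools=True):
    d=load(tag);im=cv2.imread(f'pics/{tag}.png')[y0:y0+h,x0:x0+w];im=cv2.resize(im,None,fx=s,fy=s,interpolation=cv2.INTER_CUBIC)
    P=lambda p:tuple(int(round(v)) for v in ((w2p(d,rackpt(pose,p))-[x0,y0]+.5)*s-.5))
    for y in (-41,-31,31,41):
        L=[(-134,54)]
        for X in (-105,-35,35,105): L+=[(X-20,54),(X,34),(X+20,54)]
        L+=[(134,54)]
        for a,b in zip(L,L[1:]): cv2.line(im,P((a[0]/1e3,y/1e3,a[1]/1e3)),P((b[0]/1e3,y/1e3,b[1]/1e3)),(0,0,255),1)
    for X in (139,176):
        cv2.line(im,P((X/1e3,-.036,.021)),P((X/1e3,.036,.021)),(0,255,0),1)
    for X in (-.105,-.035,.035,.105): cv2.line(im,P((X,-.06,.0496)),P((X,.06,.0496)),(255,0,0),1)
    cv2.imwrite(f'pics/{out}.png',im)
E
python3 - <<'E'
from h import *
d=load('top0')
o=lambda c,s,x,y:(np.array(c)+.5)/s-.5+[x,y]
pix=[o(c,6,170,145) for c in [(147,200),(287,238),(422,275),(559,330),(686,370)]]
pts=[(-.105,0,.0496),(-.035,0,.0496),(.035,0,.0496),(.105,0,.0496),(.17,0,.021)]
for u,p in zip(pix,pts): print(p2w(d,*u,p[2]))
q,r=fit(d,pts,pix,[.5,.15,-1.8]);print(q,r)
pix=[o(c,5,310,120) for c in [(190,72),(95,150),(490,410),(390,490),(465,505)]]
pts=[(-.134,.036,.054),(-.134,-.036,.054),(.134,.036,.054),(.134,-.036,.054),(.17,0,.021)]
q2,r2=fit(d,pts,pix,[.5,-.15,-2.3]);print(q2,r2)
np.save('q1',q);np.save('q2',q2)
overlay('top0',q,170,145,130,85,6,'o1');overlay('top0',q2,310,120,110,120,5,'o2')
E
```

```text
[0.5566778  0.30517846 0.0496    ]
[0.53782313 0.23808799 0.0496    ]
[0.51951302 0.17354615 0.0496    ]
[0.49261034 0.1082338  0.0496    ]
[0.47535507 0.04759641 0.021     ]
[ 0.52684089  0.20687162 -1.88275997] [[-0.55626792 -0.8197117 ]
 [-0.7312074   0.0883715 ]
 [-0.00702143  1.18369394]
 [ 0.44990409 -0.70032323]
 [ 0.86176702  0.22863149]]
[ 0.55995349 -0.19246721 -2.44894009] [[-1.30985823 -1.67792207]
 [-1.13225679 -1.53493035]
 [ 0.31859734  1.17119777]
 [ 1.44191046  1.44517228]
 [ 0.66287142  0.4725514 ]]
```

View pics/o1.png

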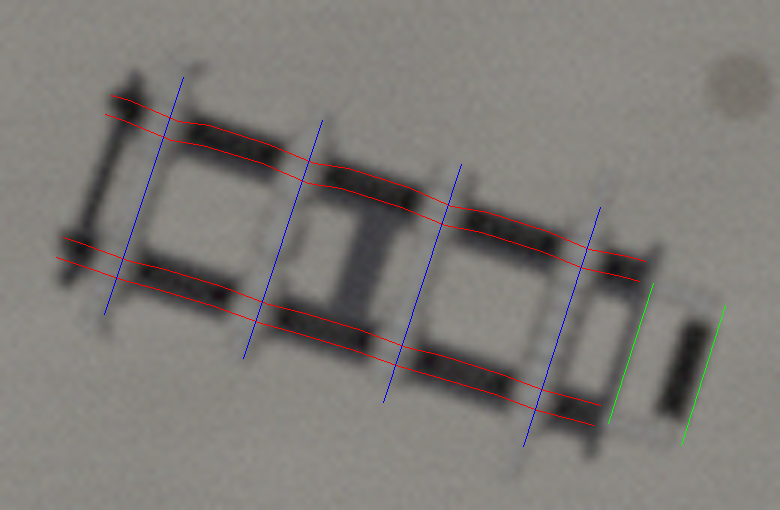

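View pics/o2.png

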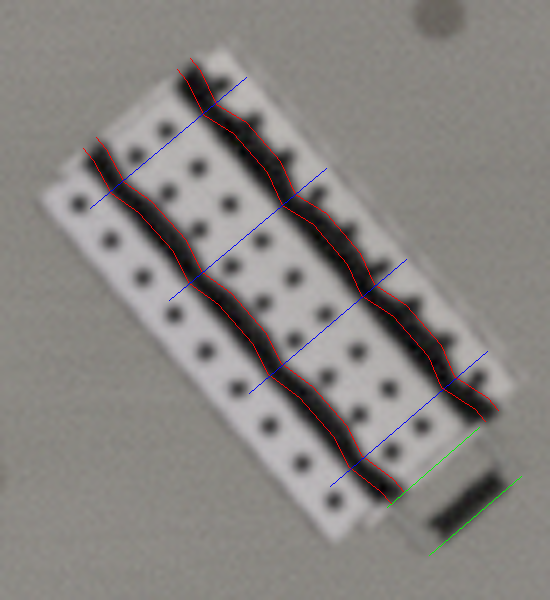

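Emit:
jog_arm --pt "0 0 0 0 0 -1" --pt "0 0 0 0 0 -1" --pt "0 0 0 0 0 -1" --pt "0 0 0 0 0 -1" --pt "0 0 0 0 0 -1" --pt "0 0 0 0 0 -1" --pt "0 0 0 0 0 -1" --pt "0 0 0 0 0 -1" --pt "0 0 0 0 0 -1" --pt "0 0 0 0 0 -1"

```text
t: 1.15
eef_pos: [0.1423, -0.6084, 0.231]
tcp_rot: [-0.0, 0.99, -0.144, -0.0]
wrist_force: [-0.1, 0.3, 0.1]
finger_gap: 0.0857
```

Emit:
jog_arm --pt "0 0 0 0 0 -1" --pt "0 0 0 0 0 -1" --pt "0 0 0 0 0 -1" --pt "0 0 0 0 0 -1" --pt "0 0 0 0 0 -1" --pt "0 0 0 0 0 -1" --pt "0 0 0 0 0 -1" --pt "0 0 0 0 0 -1" --pt "0 0 0 0 0 -1" --pt "0 0 0 0 0 -0.42"

```text
t: 2.15
eef_pos: [0.1422, -0.6084, 0.231]
tcp_rot: [-0.0, 0.94, 0.341, 0.0]
wrist_force: [-0.2, 0.5, 0.5]
finger_gap: 0.0853
```

Emit:
jog_arm --pt "0.5 -0.05 0 0 0 0" --pt "0.9 -0.08 0 0 0 0" --pt "0.9 -0.08 0 0 0 0" --pt "0.9 -0.08 0 0 0 0" --pt "0.9 -0.08 0 0 0 0" --pt "0.9 -0.08 0 0 0 0" --pt "0.9 -0.08 0 0 0 0" --pt "0.9 -0.08 0 0 0 0" --pt "0.9 -0.08 0 0 0 0"

```text
t: 3.05
eef_pos: [0.3628, -0.3888, 0.2312]
tcp_rot: [-0.0, 0.941, 0.339, -0.0]
wrist_force: [0.1, -0.4, -1.1]
finger_gap: 0.0853
```

Emit:
jog_arm --pt "0.9 -0.08 0 0 0 0" --pt "0.9 -0.08 0 0 0 0" --pt "0.9 -0.08 0 0 0 0" --pt "0.9 -0.08 0 0 0 0" --pt "0.9 -0.08 0 0 0 0" --pt "0.9 -0.08 0 0 0 0" --pt "0.9 -0.08 0 0 0 0" --pt "0.6 -0.06 0 0 0 0" --pt "0 0 0 0 0 0" --pt "0 0 0 0 0 0"

```text
t: 4.05
eef_pos: [0.5581, -0.1946, 0.231]
tcp_rot: [-0.0, 0.94, 0.34, -0.0]
wrist_force: [-1.6, -0.9, -1.2]
finger_gap: 0.0855
```

Run:
```python
from h import *
d=shot('wrist','w1');q=np.load('q2.npy')
overlay('w1',q,0,0,560,420,1.4,'o3')
```

```text
(no output)
```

View pics/o3.png

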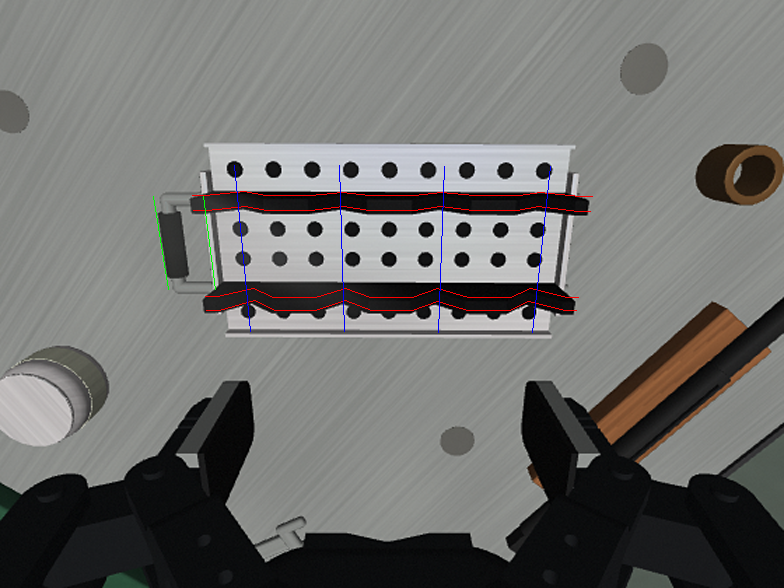

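Run:
```python
from h import *
q=np.load('q2.npy')
crop('w1',110,95,160,140,5,'c3');crop('w1',260,95,170,140,4.7,'c4')
overlay('w1',q,110,95,160,140,5,'o4')
```

```text
(no output)
```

View pics/c3.png

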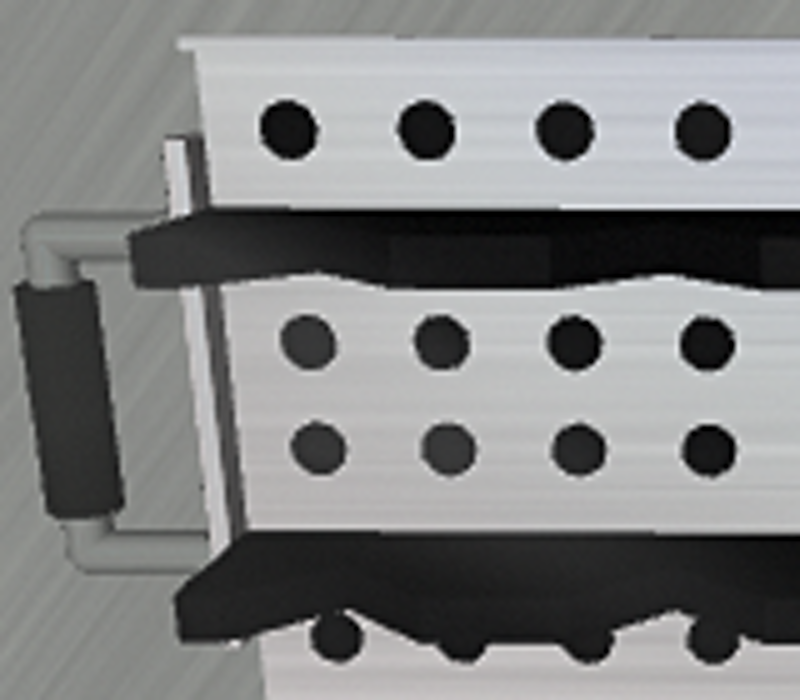

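View pics/c4.png

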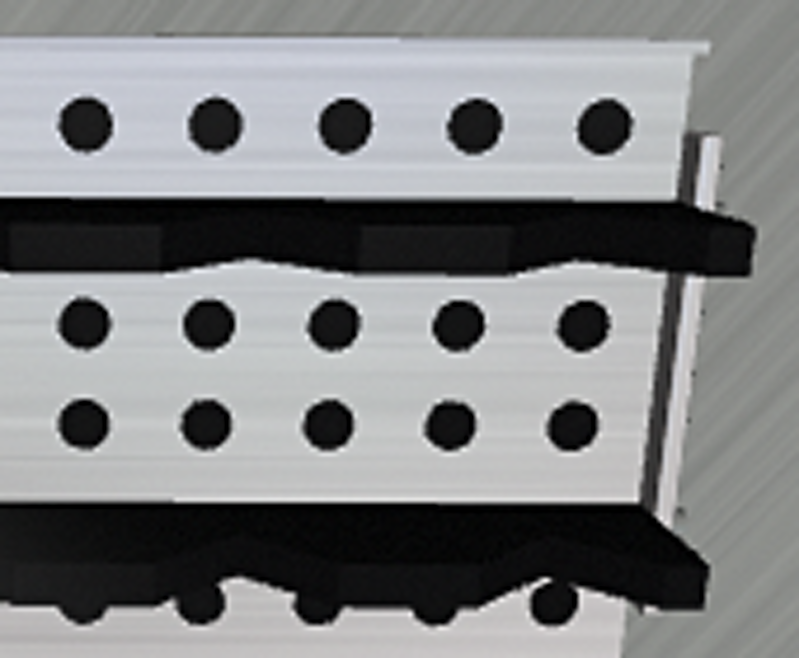

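View pics/o4.png

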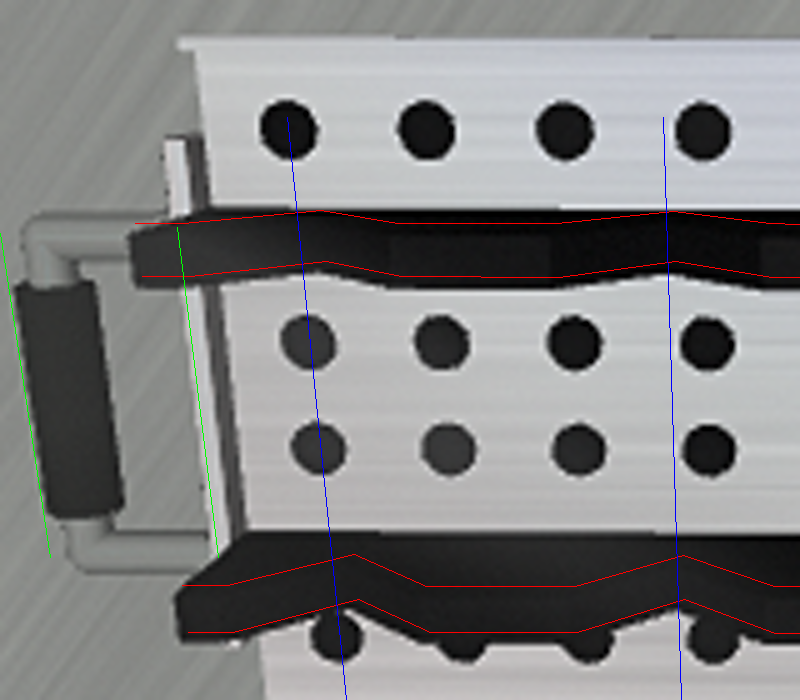

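Run:
```python
from h import *
d=load('w1')
o=lambda c,s,x,y:(np.array(c)+.5)/s-.5+[x,y]
pix=[o(c,5,110,95) for c in [(352,609),(680,612),(318,273),(668,275)]]+[o(c,4.7,260,95) for c in [(237,577),(553,577),(250,260),(580,262)]]
pts=[(.105,.041,.034),(.035,.041,.034),(.105,-.031,.034),(.035,-.031,.034),(-.035,.041,.034),(-.105,.041,.034),(-.035,-.031,.034),(-.105,-.031,.034)]
q,r=fit(d,pts,pix,np.load('q2.npy'));print(np.load('q2.npy'),q,r.round(2))
np.save('q2b',q)
overlay('w1',q,130,95,300,140,2.6,'o5')
print(arm.read_state()['eef_pos'])
```

```text
[ 0.55995349 -0.19246721 -2.44894009] [ 0.56082652 -0.19544471 -2.45084621] [[ 0.14  0.25]
 [-0.25 -0.11]
 [ 0.66  0.18]
 [ 0.27  0.03]
 [ 0.54 -0.25]
 [-1.46 -0.02]
 [ 0.3  -0.06]
 [-0.27 -0.24]]
[ 0.55778324 -0.19549209  0.23103449]
```

View pics/o5.png

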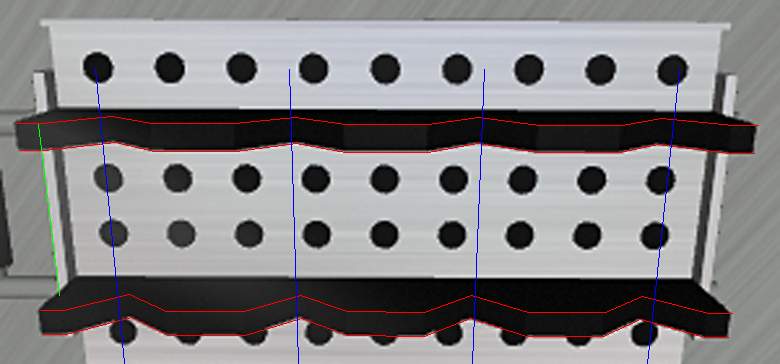

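Emit:
jog_arm --pt "0 0 0 0 0 -0.9" --pt "0 0 0 0 0 -0.9" --pt "0 0 0 0 0 -0.9" --pt "0 0 0 0 0 -0.9" --pt "0 0 0 0 0 -0.9" --pt "0 0 0 0 0 -0.92"

```text
t: 4.7
eef_pos: [0.5575, -0.1965, 0.2313]
tcp_rot: [0.0, 0.807, 0.59, -0.0]
wrist_force: [-0.5, 0.4, -0.2]
finger_gap: 0.0856
```

Emit:
jog_arm --pt "0.85 -0.35 0 0 0 0" --pt "0.85 -0.35 0 0 0 0" --pt "0.85 -0.35 0 0 0 0" --pt "0.85 -0.35 0 0 0 0" --pt "0.85 -0.35 0 0 0 0" --pt "0.85 -0.35 0 0 0 0" --pt "0.85 -0.35 0 0 0 0" --pt "0.85 -0.35 0 0 0 0" --pt "0.85 -0.35 0 0 0 0" --pt "0.85 -0.35 0 0 0 0" --pt "0.85 -0.33 0 0 0 0" --pt "0 0 0 0 0 0"

```text
t: 5.9
eef_pos: [0.5254, 0.2114, 0.2316]
tcp_rot: [-0.001, 0.807, 0.591, 0.0]
wrist_force: [-0.9, -1.5, -0.3]
finger_gap: 0.0857
```

Run:
```python
from h import *
d=shot('wrist','w2');q=np.load('q1.npy')
overlay('w2',q,0,0,560,420,1.4,'o6')
crop('w2',110,80,170,160,4.7,'c5');crop('w2',250,80,170,160,4.7,'c6')
```

```text
(no output)
```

View pics/o6.png

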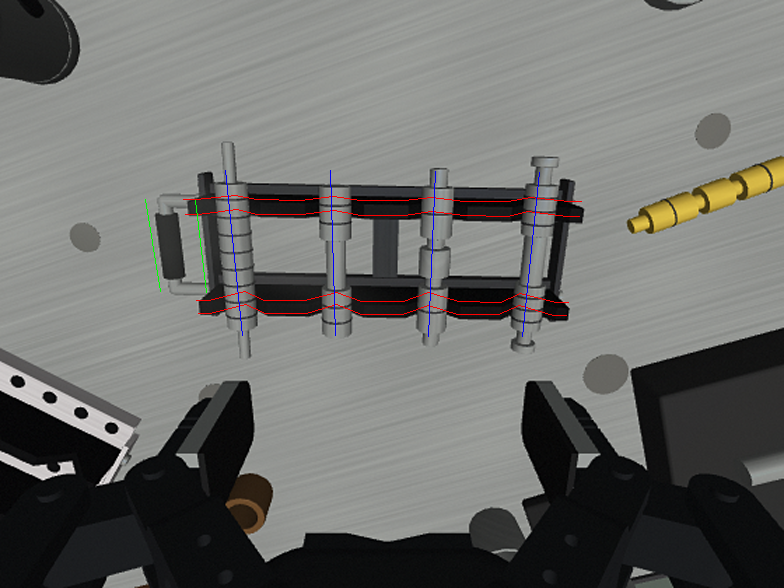

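View pics/c5.png

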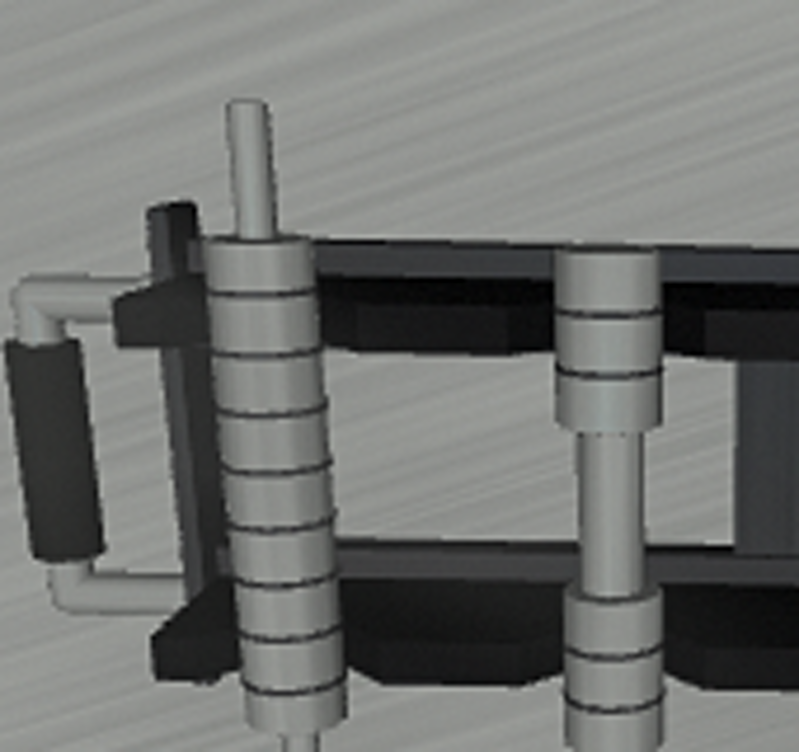

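View pics/c6.png

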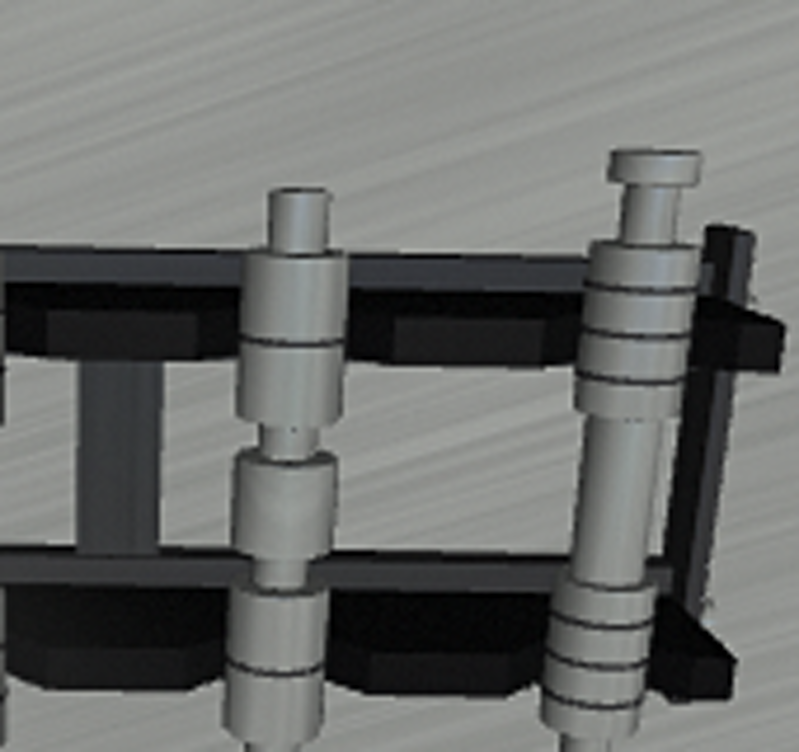

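Run:
```python
from h import *
d=load('w2')
o=lambda c,s,x,y:(np.array(c)+.5)/s-.5+[x,y]
pix=[o(c,4.7,110,80) for c in [(117,345),(155,678),(115,298),(152,635)]]+[o(c,4.7,250,80) for c in [(782,371),(733,699),(784,322),(737,657)]]
pts=[(.134,-.031,.054),(.134,.041,.054),(.134,-.041,.054),(.134,.031,.054),(-.134,-.031,.054),(-.134,.041,.054),(-.134,-.041,.054),(-.134,.031,.054)]
q,r=fit(d,pts,pix,np.load('q1.npy'));print(np.load('q1.npy'),q,r.round(2))
np.save('q1b',q)
overlay('w2',q,130,80,290,190,2.7,'o7')
print(arm.read_state()['eef_pos'])
```

```text
[ 0.52684089  0.20687162 -1.88275997] [ 0.52984514  0.20831235 -1.89515264] [[ 0.18  0.33]
 [ 0.22  0.07]
 [-0.62 -0.27]
 [-0.2  -0.02]
 [-0.27  0.  ]
 [-0.37  0.16]
 [ 0.88 -0.08]
 [ 0.16 -0.06]]
[0.52608598 0.20885245 0.23130866]
```

View pics/o7.png

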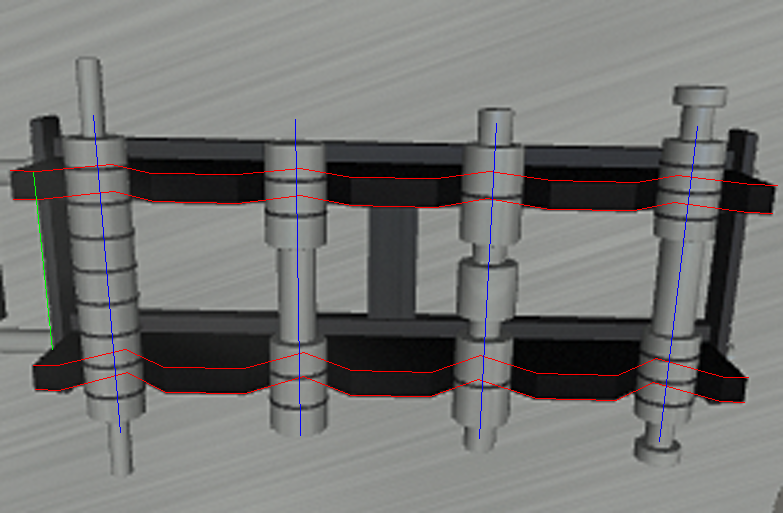

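```bash
cat >> h.py <<'E'
def yaw(R): # tool x angle from quaternion
    w,x,y,z=R; return np.degrees(np.arctan2(2*(x*y+w*z),1-2*(y*y+z*z)))
def plan(pose_deg_xyz):
    """target TCP xyz,yaw(deg) -> turn and shift (in units) assuming turn first"""
    s=arm.read_state(); X,Y,Z,a=pose_deg_xyz; y=yaw(s['tcp_rot']);p=s['eef_pos']
    t=np.radians(a);d=np.array([X,Y,Z])-p
    tx=d[0]*np.cos(t)+d[1]*np.sin(t);ty=d[0]*np.sin(t)-d[1]*np.cos(t)
    print('at',p.round(4),'yaw',round(y,2),'gap',round(s['finger_gap'],4),'F',s['wrist_force'].round(1),'q',s['q'].round(2),'t',s['t'])
    print('turn units',round(-((a-y+180)%360-180)/6,3),'shift units x,y,z',round(tx/.04,3),round(ty/.04,3),round(-d[2]/.04,3))
Q1=lambda x,y=0,z=.0496: rackpt(np.load('q1b.npy'),(x,y,z))
Q2=lambda x,y=0,z=.0496: rackpt(np.load('q2b.npy'),(x,y,z))
E
python3 - <<'E'
from h import *
d=load('w2');q=np.load('q1b.npy')
for n,x,h,a,b in [('tailed',.105,.078,(88,60),(121,473)),('short',.035,.054,(295,143),(299,432)),('triple',-.035,.064,(497,110),(480,450)),('collar',-.105,.07,(700,90),(657,462))]:
    for s,u in ((-1,a),(1,b)):
        p=w2p(d,rackpt(q,(x,s*h,.0496)));u=(np.array(u)+.5)/2.7-.5+[130,80]
        W=p2w(d,*u,.0496)-[*q[:2],0];c,sn=np.cos(q[2]),np.sin(q[2])
        print(n,(u-p).round(1),'rack',(c*W[0]+sn*W[1]).round(4),(-sn*W[0]+c*W[1]).round(4))
plan((*Q1(.105)[:2],.12,71.41))
E
```

```text
tailed [-0.  -0.2] rack 0.105 -0.0782
tailed [-0.8 -0.4] rack 0.1058 0.0776
short [0.1 2.5] rack 0.035 -0.0517
short [-0.2  4. ] rack 0.0353 0.0586
triple [ 0.2 -0.2] rack -0.0352 -0.0642
triple [0.4 0.8] rack -0.0354 0.065
collar [-0.1 -2.4] rack -0.1046 -0.0722
collar [ 0.4 -1. ] rack -0.1053 0.0688
at [0.5261 0.2089 0.2313] yaw 72.32 gap 0.0852 F [ 0.5 -0.8  0.3] q [ 0.23  0.43 -0.86  1.74  0.36  1.13  0.53] t 5.95
turn units 0.152 shift units x,y,z -2.608 0.094 2.783
```

Emit:
jog_arm --pt "0 0 0 0 0 0.15" --pt "-0.65 0.02 0.2 0 0 0" --pt "-0.65 0.03 0.4 0 0 0" --pt "-0.65 0.02 0.4 0 0 0" --pt "-0.66 0.02 0.3 0 0 0" --pt "0 0 0 0 0 0" --pt "0 0 0 0 0 0" --jaw 0.43 --grip_force 60

```text
t: 6.65
eef_pos: [0.4969, 0.1057, 0.1794]
tcp_rot: [0.0, 0.814, 0.581, -0.0]
wrist_force: [-0.6, 0.1, -0.4]
finger_gap: 0.0489
```

Run:
```python
from h import *
plan((*Q1(.105)[:2],.031,71.41))
d=shot('wrist','w3');shot('side','s3')
crop('s3',160,190,160,120,5,'c7')
```

```text
at [0.4969 0.1057 0.1794] yaw 71.08 gap 0.0489 F [-0.6  0.1 -0.4] q [ 0.43  0.38 -0.84  1.93  0.34  0.98  0.67] t 6.65
turn units -0.055 shift units x,y,z 0.068 -0.036 3.71
```

View pics/w3.png

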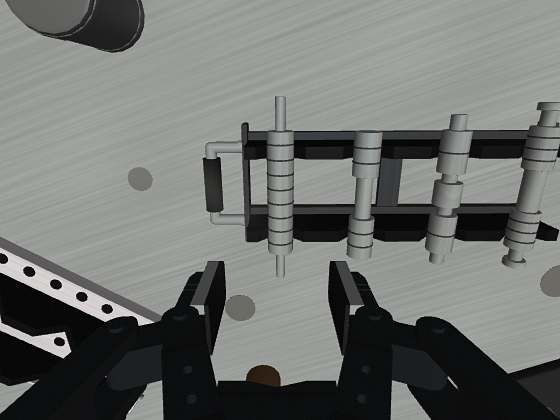

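View pics/s3.png

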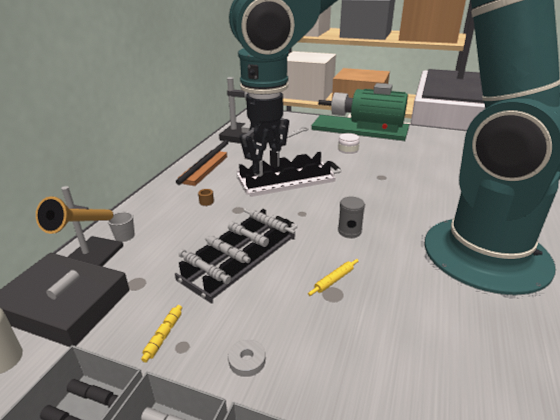

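Emit:
jog_arm --pt "0.07 -0.04 0.3 0 0 -0.05" --pt "0 0 0.7 0 0 0" --pt "0 0 0.7 0 0 0" --pt "0 0 0.6 0 0 0" --pt "0 0 0.4 0 0 0" --pt "0 0 0 0 0 0"

```text
t: 7.35
eef_pos: [0.495, 0.1112, 0.0695]
tcp_rot: [-0.001, 0.811, 0.585, -0.001]
wrist_force: [0.8, -0.7, 0.1]
finger_gap: 0.0485
```

Run:
```python
from h import *
plan((*Q1(.105)[:2],.031,71.41))
d=shot('wrist','w4');print(w2p(d,Q1(.105)))
```

```text
at [0.495  0.1112 0.0695] yaw 71.67 gap 0.0485 F [ 0.8 -0.7  0.1] q [ 0.31  0.55 -0.73  2.01  0.52  0.78  0.52] t 7.35
turn units 0.043 shift units x,y,z -0.046 0.053 0.962
[273.17732986 258.74138238]
```

View pics/w4.png

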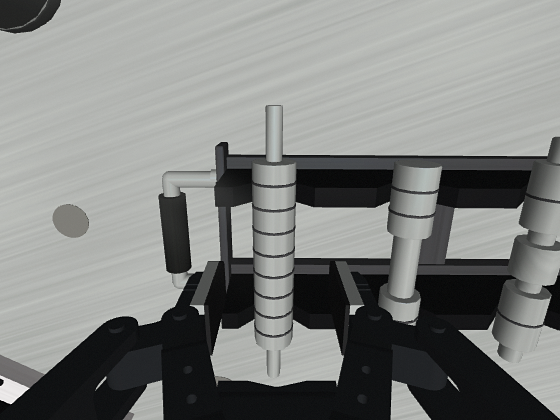

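Emit:
jog_arm --pt "-0.04 0.05 0.3 0 0 0" --pt "0 0 0.4 0 0 0" --pt "0 0 0.26 0 0 0" --pt "0 0 0 0 0 0"

```text
t: 7.8
eef_pos: [0.4966, 0.1085, 0.0314]
tcp_rot: [-0.001, 0.811, 0.585, -0.001]
wrist_force: [0.9, -0.0, 0.6]
finger_gap: 0.0488
```

Emit:
jog_arm --pt "0 0 0 0 0 0" --pt "0 0 0 0 0 0" --pt "0 0 0 0 0 0" --pt "0 0 0 0 0 0" --pt "0 0 0 0 0 0" --pt "0 0 0 0 0 0" --pt "0 0 0 0 0 0" --jaw 1

```text
t: 8.5
eef_pos: [0.4976, 0.1086, 0.0334]
tcp_rot: [0.0, 0.811, 0.585, 0.0]
wrist_force: [-3.4, -0.9, 6.8]
finger_gap: 0.02
```

Run:
```python
from h import *
plan((*Q1(.105)[:2],.031,71.41))
shot('wrist','w5')
```

```text
at [0.4976 0.1086 0.0334] yaw 71.6 gap 0.02 F [-3.4 -0.9  6.8] q [ 0.27  0.61 -0.68  2.02  0.58  0.72  0.48] t 8.5
turn units 0.032 shift units x,y,z -0.005 -0.031 0.059
```

View pics/w5.png

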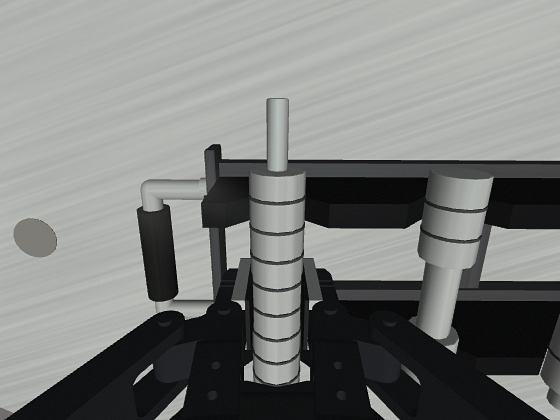

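Emit:
jog_arm --pt "0 0 -0.05 0 0 0" --pt "0 0 -0.1 0 0 0" --pt "0 0 -0.1 0 0 0" --pt "0 0 0 0 0 0" --pt "0 0 0 0 0 0"

```text
t: 9.05
eef_pos: [0.4975, 0.1086, 0.043]
tcp_rot: [0.0, 0.811, 0.585, 0.0]
wrist_force: [0.1, 0.5, -3.6]
finger_gap: 0.02
```

Run:
```python
from h import *
plan((*Q1(.105)[:2],.031,71.41))
shot('wrist','w6');shot('side','s6');crop('s6',190,170,140,110,5.5,'c8')
```

```text
at [0.4975 0.1086 0.043 ] yaw 71.6 gap 0.02 F [ 0.1  0.5 -3.6] q [ 0.29  0.59 -0.69  2.01  0.56  0.73  0.49] t 9.05
turn units 0.032 shift units x,y,z -0.003 -0.029 0.3
```

View pics/w6.png

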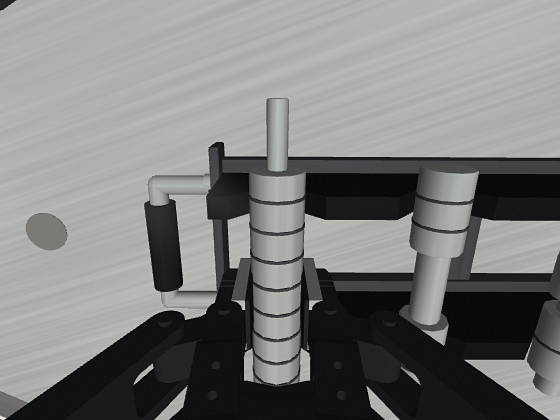

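View pics/c8.png

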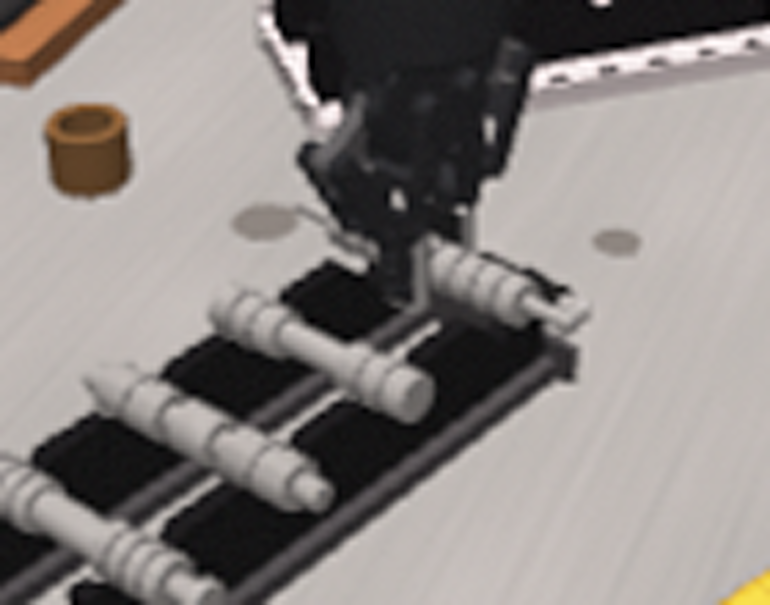

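Emit:
jog_arm --pt "0 0 -0.3 0 0 0" --pt "0 0 -0.7 0 0 0" --pt "0 0 -0.8 0 0 0" --pt "0 0 -0.8 0 0 0" --pt "0 0 -0.4 0 0 0.6" --pt "0 0 0 0 0 0.9" --pt "0 0 0 0 0 0.9" --pt "0 0 0 0 0 0.9" --pt "0 0 0 0 0 0.9" --pt "0 0 0 0 0 0.8" --pt "0 0 0 0 0 0.34" --pt "0 0 0 0 0 0"

```text
t: 10.35
eef_pos: [0.4973, 0.1089, 0.1635]
tcp_rot: [-0.0, 0.941, 0.338, 0.0]
wrist_force: [-0.0, 0.3, -4.2]
finger_gap: 0.0203
```

Run:
```python
from h import *
plan((*Q2(.105)[:2],.16,39.58))
```

```text
at [0.4973 0.1089 0.1635] yaw 39.56 gap 0.0203 F [-0.   0.3 -4.2] q [ 0.32  0.37 -0.72  1.95  0.3   0.93  0.15] t 10.35
turn units -0.003 shift units x,y,z -6.249 6.876 0.089
```

Emit:
jog_arm --pt "-0.3 0.33 0 0 0 0" --pt "-0.57 0.63 0 0 0 0" --pt "-0.57 0.63 0 0 0 0" --pt "-0.57 0.63 0 0 0 0" --pt "-0.57 0.63 0 0 0 0" --pt "-0.57 0.63 0 0 0 0" --pt "-0.57 0.63 0 0 0 0" --pt "-0.57 0.63 0 0 0 0" --pt "-0.57 0.63 0 0 0 0" --pt "-0.57 0.63 0 0 0 0" --pt "-0.57 0.63 0 0 0 0" --pt "-0.25 0.25 0 0 0 0"

```text
t: 11.55
eef_pos: [0.4793, -0.266, 0.1631]
tcp_rot: [0.0, 0.941, 0.338, -0.0]
wrist_force: [-1.0, 0.4, -3.5]
finger_gap: 0.02
```

Emit:
jog_arm --pt "0 0 0 0 0 0" --pt "0 0 0 0 0 0"

```text
t: 11.75
eef_pos: [0.4801, -0.262, 0.163]
tcp_rot: [-0.0, 0.941, 0.339, 0.0]
wrist_force: [0.1, 0.8, -4.0]
finger_gap: 0.02
```

Run:
```python
from h import *
plan((*Q2(.105)[:2],.0334,39.58))
shot('wrist','w7');overlay('w7',np.load('q2b.npy'),0,0,560,420,1.4,'o8')
```

```text
at [ 0.4801 -0.262   0.163 ] yaw 39.63 gap 0.02 F [ 0.1  0.8 -4. ] q [ 0.91  0.41 -0.58  1.86  0.27  0.95  0.9 ] t 11.75
turn units 0.008 shift units x,y,z -0.009 0.004 3.24
```

View pics/o8.png

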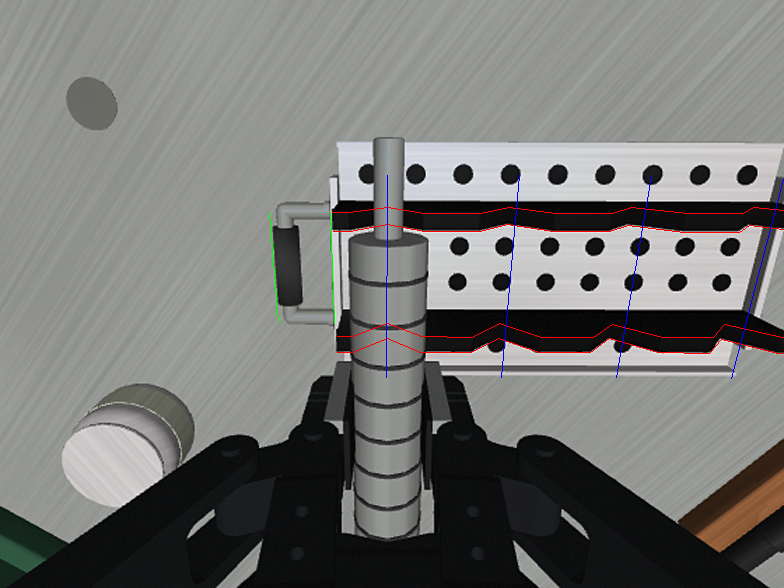

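Emit:
jog_arm --pt "0 0 0.3 0 0 0" --pt "0 0 0.6 0 0 0" --pt "0 0 0.7 0 0 0" --pt "0 0 0.6 0 0 0" --pt "0 0 0.4 0 0 0" --pt "0 0 0.2 0 0 0" --pt "0 0 0 0 0 0" --pt "0 0 0 0 0 0"

```text
t: 12.6
eef_pos: [0.4806, -0.2627, 0.0516]
tcp_rot: [0.0, 0.941, 0.339, 0.0]
wrist_force: [0.1, 0.2, -2.8]
finger_gap: 0.0202
```

Run:
```python
from h import *
plan((*Q2(.105)[:2],.0334,39.58))
shot('wrist','w8');overlay('w8',np.load('q2b.npy'),0,0,560,420,1.4,'o9')
```

```text
at [ 0.4806 -0.2627  0.0516] yaw 39.59 gap 0.0202 F [ 0.1  0.2 -2.8] q [ 0.84  0.57 -0.5   1.92  0.4   0.74  0.8 ] t 12.6
turn units 0.001 shift units x,y,z -0.006 -0.018 0.454
```

View pics/o9.png

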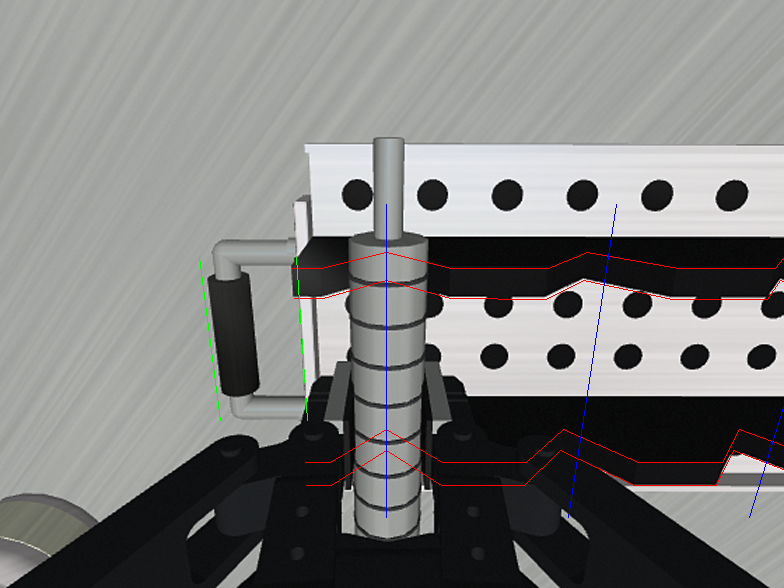

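Emit:
jog_arm --pt "0 0 0.15 0 0 0" --pt "0 0 0.15 0 0 0" --pt "0 0 0.1 0 0 0" --pt "0 0 0.05 0 0 0" --pt "0 0 0 0 0 0" --pt "0 0 0 0 0 0"

```text
t: 13.25
eef_pos: [0.4798, -0.2629, 0.0333]
tcp_rot: [0.0, 0.941, 0.338, -0.0]
wrist_force: [-7.9, 2.4, 13.2]
finger_gap: 0.0202
```

Emit:
jog_arm --pt "0 0 0 0 0 0" --pt "0 0 0 0 0 0" --pt "0 0 0 0 0 0" --pt "0 0 0 0 0 0" --pt "0 0 -0.3 0 0 0" --pt "0 0 -0.6 0 0 0" --pt "0 0 -0.8 0 0 0" --pt "0 0 -0.8 0 0 0" --pt "0 0 -0.6 0 0 0" --pt "0 0 0 0 0 0" --jaw 0.43

```text
t: 14.25
eef_pos: [0.4815, -0.2634, 0.1608]
tcp_rot: [0.002, 0.941, 0.338, 0.002]
wrist_force: [-0.2, 0.2, -0.4]
finger_gap: 0.0486
```

Run:
```python
from h import *
plan((*Q1(.035,.0025)[:2],.16,71.41))
shot('wrist','w9');overlay('w9',np.load('q2b.npy'),0,0,560,420,1.4,'o10')
```

```text
at [ 0.4815 -0.2634  0.1608] yaw 39.57 gap 0.0486 F [-0.2  0.2 -0.4] q [ 0.91  0.42 -0.58  1.86  0.28  0.94  0.9 ] t 14.25
turn units -5.307 shift units x,y,z 10.687 -2.551 0.02
```

View pics/o10.png

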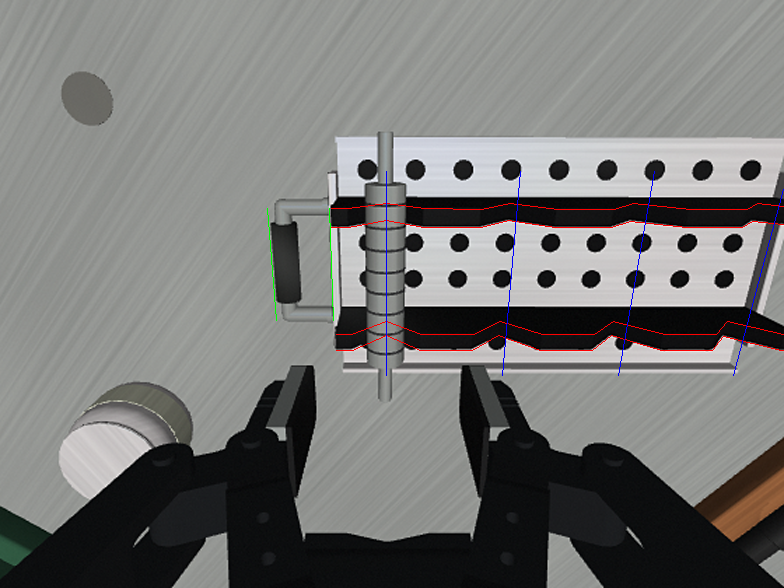

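Emit:
jog_arm --pt "0 0 0 0 0 -0.8" --pt "0 0 0 0 0 -0.9" --pt "0 0 0 0 0 -0.9" --pt "0 0 0 0 0 -0.9" --pt "0 0 0 0 0 -0.9" --pt "0 0 0 0 0 -0.91"

```text
t: 14.9
eef_pos: [0.4796, -0.2625, 0.1563]
tcp_rot: [-0.001, 0.811, 0.585, -0.0]
wrist_force: [0.3, -0.0, -0.5]
finger_gap: 0.0484
```

Emit:
jog_arm --pt "0.5 -0.15 0 0 0 0" --pt "0.97 -0.23 0 0 0 0" --pt "0.97 -0.23 0 0 0 0" --pt "0.97 -0.23 0 0 0 0" --pt "0.97 -0.23 0 0 0 0" --pt "0.97 -0.23 0 0 0 0" --pt "0.97 -0.23 0 0 0 0" --pt "0.97 -0.23 0 0 0 0" --pt "0.97 -0.23 0 0 0 0" --pt "0.97 -0.23 0 0 0 0" --pt "0.97 -0.23 0 0 0 0" --pt "0.49 -0.1 0 0 0 0"

```text
t: 16.1
eef_pos: [0.5186, 0.1786, 0.1565]
tcp_rot: [-0.001, 0.811, 0.585, -0.0]
wrist_force: [0.6, -0.6, 0.1]
finger_gap: 0.0486
```

Emit:
jog_arm --pt "0 0 0 0 0 0" --pt "0 0 0 0 0 0"

```text
t: 16.3
eef_pos: [0.5191, 0.1749, 0.1563]
tcp_rot: [-0.0, 0.812, 0.584, -0.001]
wrist_force: [-0.0, -0.8, 0.8]
finger_gap: 0.0486
```

Run:
```python
from h import *
plan((*Q1(.035,.0025)[:2],.031,71.41))
d=shot('wrist','w10');print(w2p(d,Q1(.035)),w2p(d,Q1(.035,-.018)),w2p(d,Q1(.035,.018)))
```

```text
at [0.5191 0.1749 0.1563] yaw 71.47 gap 0.0486 F [-0.  -0.8  0.8] q [ 0.24  0.48 -0.79  1.86  0.41  0.97  0.52] t 16.3
turn units 0.01 shift units x,y,z 0.003 0.051 3.133
[277.03881456 204.317033  ] [277.08560559 181.80775937] [276.99401474 225.86841584]
```

View pics/w10.png

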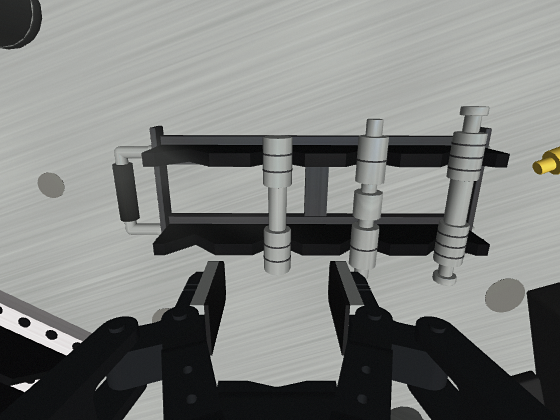

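Emit:
jog_arm --pt "0 0.05 0.3 0 0 0" --pt "0 0 0.6 0 0 0" --pt "0 0 0.7 0 0 0" --pt "0 0 0.7 0 0 0" --pt "0 0 0.5 0 0 0" --pt "0 0 0.35 0 0 0" --pt "0 0 0 0 0 0" --pt "0 0 0 0 0 0"

```text
t: 17.15
eef_pos: [0.5216, 0.1743, 0.0312]
tcp_rot: [-0.0, 0.812, 0.584, 0.0]
wrist_force: [0.2, -0.5, 0.7]
finger_gap: 0.0487
```

Run:
```python
from h import *
plan((*Q1(.035,.0025)[:2],.031,71.41))
d=shot('wrist','w11')
```

```text
at [0.5216 0.1743 0.0312] yaw 71.41 gap 0.0487 F [ 0.2 -0.5  0.7] q [ 0.14  0.66 -0.66  1.92  0.58  0.76  0.39] t 17.15
turn units -0.0 shift units x,y,z -0.003 -0.014 0.005
```

View pics/w11.png

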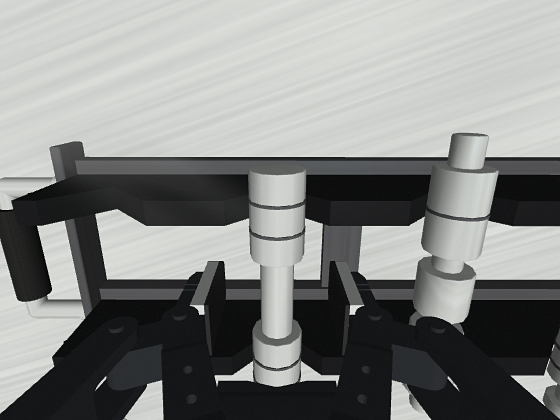

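Centred on the neck, so I'll close and do a small test lift.

Emit:
jog_arm --pt "0 0 0 0 0 0" --pt "0 0 0 0 0 0" --pt "0 0 0 0 0 0" --pt "0 0 0 0 0 0" --pt "0 0 0 0 0 0" --pt "0 0 0 0 0 0" --pt "0 0 0 0 0 0" --jaw 1

```text
t: 17.9
eef_pos: [0.5218, 0.1743, 0.0316]
tcp_rot: [0.0, 0.812, 0.584, 0.0]
wrist_force: [-1.6, -1.1, 8.5]
finger_gap: 0.0118
```

Emit:
jog_arm --pt "0 0 -0.05 0 0 0" --pt "0 0 -0.1 0 0 0" --pt "0 0 -0.1 0 0 0" --pt "0 0 0 0 0 0" --pt "0 0 0 0 0 0"

```text
t: 18.4
eef_pos: [0.5215, 0.1744, 0.041]
tcp_rot: [0.0, 0.812, 0.584, 0.0]
wrist_force: [0.1, 0.7, -3.2]
finger_gap: 0.0119
```

Run:
```python
from h import *
plan((*Q1(.035,.0025)[:2],.031,71.41))
d=shot('wrist','w12')
```

```text
at [0.5215 0.1744 0.041 ] yaw 71.42 gap 0.0119 F [ 0.1  0.7 -3.2] q [ 0.15  0.65 -0.67  1.92  0.57  0.78  0.4 ] t 18.4
turn units 0.002 shift units x,y,z -0.004 -0.01 0.25
```

View pics/w12.png

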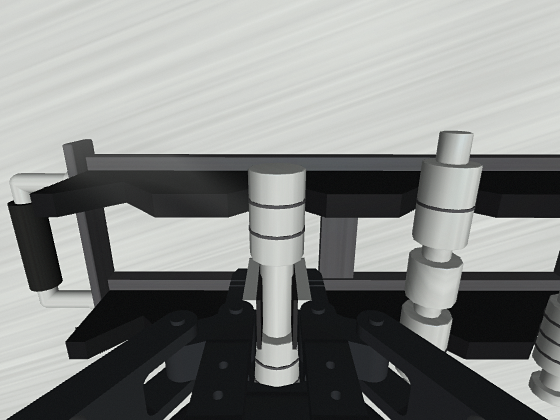

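Emit:
jog_arm --pt "0 0 -0.3 0 0 0" --pt "0 0 -0.7 0 0 0" --pt "0 0 -0.8 0 0 0" --pt "0 0 -0.8 0 0 0" --pt "0 0 -0.4 0 0 0.6" --pt "0 0 0 0 0 0.9" --pt "0 0 0 0 0 0.9" --pt "0 0 0 0 0 0.9" --pt "0 0 0 0 0 0.9" --pt "0 0 0 0 0 0.8" --pt "0 0 0 0 0 0.31" --pt "0 0 0 0 0 0"

```text
t: 19.65
eef_pos: [0.5214, 0.1745, 0.1614]
tcp_rot: [0.0, 0.941, 0.339, 0.0]
wrist_force: [0.3, 0.2, -2.6]
finger_gap: 0.0121
```

Run:
```python
from h import *
plan((*Q2(.035)[:2],.16,39.58))
```

```text
at [0.5214 0.1745 0.1614] yaw 39.62 gap 0.0121 F [ 0.3  0.2 -2.6] q [ 0.16  0.44 -0.67  1.85  0.33  0.96  0.03] t 19.65
turn units 0.007 shift units x,y,z -6.008 7.758 0.034
```

Emit:
jog_arm --pt "-0.27 0.35 0 0 0 0" --pt "-0.54 0.7 0 0 0 0" --pt "-0.54 0.7 0 0 0 0" --pt "-0.54 0.7 0 0 0 0" --pt "-0.54 0.7 0 0 0 0" --pt "-0.54 0.7 0 0 0 0" --pt "-0.54 0.7 0 0 0 0" --pt "-0.54 0.7 0 0 0 0" --pt "-0.54 0.7 0 0 0 0" --pt "-0.54 0.7 0 0 0 0" --pt "-0.54 0.7 0 0 0 0" --pt "-0.34 0.41 0 0 0 0"

```text
t: 20.85
eef_pos: [0.5334, -0.221, 0.1609]
tcp_rot: [0.0, 0.941, 0.338, -0.0]
wrist_force: [0.4, 0.6, -2.6]
finger_gap: 0.0119
```

Emit:
jog_arm --pt "0 0 0 0 0 0" --pt "0 0 0 0 0 0"

```text
t: 21.05
eef_pos: [0.5337, -0.2179, 0.1608]
tcp_rot: [-0.0, 0.941, 0.339, 0.0]
wrist_force: [-0.3, 1.5, -3.1]
finger_gap: 0.0121
```

Run:
```python
from h import *
plan((*Q2(.035)[:2],.0316,39.58))
shot('wrist','w13');overlay('w13',np.load('q2b.npy'),0,0,560,420,1.4,'o11')
```

```text
at [ 0.5337 -0.2179  0.1608] yaw 39.63 gap 0.0121 F [-0.3  1.5 -3.1] q [ 0.77  0.47 -0.56  1.79  0.29  0.97  0.78] t 21.05
turn units 0.008 shift units x,y,z 0.006 -0.001 3.231
```

View pics/o11.png

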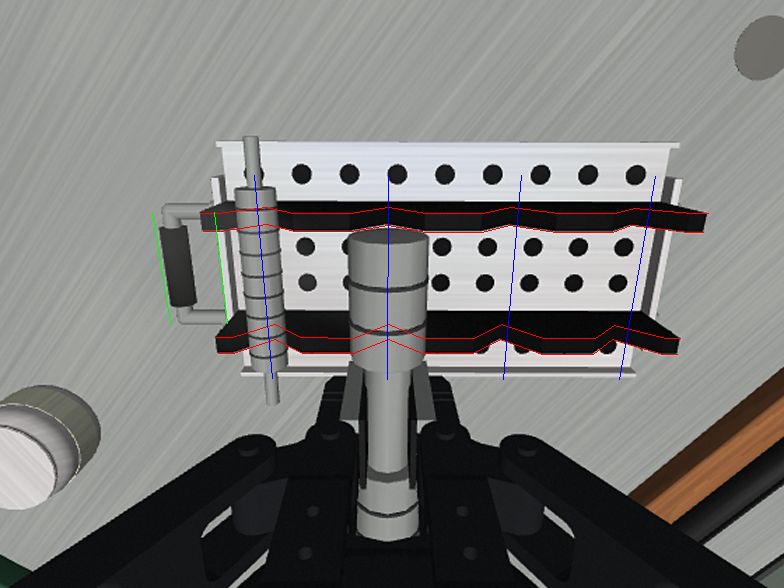

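Emit:
jog_arm --pt "0 0 0.3 0 0 0" --pt "0 0 0.6 0 0 0" --pt "0 0 0.7 0 0 0" --pt "0 0 0.6 0 0 0" --pt "0 0 0.4 0 0 0" --pt "0 0 0.2 0 0 0" --pt "0 0 0.1 0 0 0" --pt "0 0 0.1 0 0 0" --pt "0 0 0.1 0 0 0" --pt "0 0 0.1 0 0 0" --pt "0 0 0.02 0 0 0" --pt "0 0 0 0 0 0"

```text
t: 22.3
eef_pos: [0.5338, -0.2181, 0.0322]
tcp_rot: [0.0, 0.941, 0.338, -0.0]
wrist_force: [-0.1, -0.7, -2.4]
finger_gap: 0.012
```

Run:
```python
from h import *
plan((*Q2(.035)[:2],.0316,39.58))
shot('wrist','w14')
```

```text
at [ 0.5338 -0.2181  0.0322] yaw 39.56 gap 0.012 F [-0.1 -0.7 -2.4] q [ 0.7   0.64 -0.48  1.86  0.42  0.74  0.68] t 22.3
turn units -0.003 shift units x,y,z 0.006 -0.007 0.014
```

View pics/w14.png

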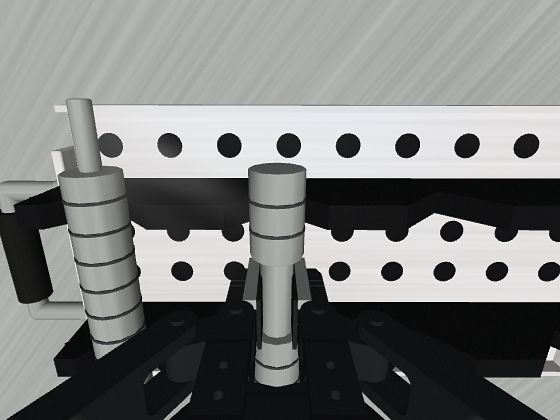

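Not yet in contact: the force is still −2.4 N, which is the spool's weight. I'll lower it another millimetre or two until contact shows.

Emit:
jog_arm --pt "0 0 0.04 0 0 0" --pt "0 0 0.02 0 0 0" --pt "0 0 0 0 0 0"

```text
t: 22.65
eef_pos: [0.534, -0.2184, 0.0313]
tcp_rot: [0.001, 0.941, 0.338, -0.0]
wrist_force: [-13.4, 0.8, 29.5]
finger_gap: 0.0118
```

Emit:
jog_arm --pt "0 0 -0.03 0 0 0" --pt "0 0 0 0 0 0"

```text
t: 22.85
eef_pos: [0.5339, -0.2184, 0.0316]
tcp_rot: [0.0, 0.941, 0.338, -0.0]
wrist_force: [-5.4, 0.1, 12.7]
finger_gap: 0.0122
```

Emit:
jog_arm --pt "0 0 0 0 0 0" --pt "0 0 0 0 0 0" --pt "0 0 0 0 0 0" --pt "0 0 0 0 0 0" --pt "0 0 0 0 0 0" --pt "0 0 -0.3 0 0 0" --pt "0 0 -0.6 0 0 0" --pt "0 0 -0.8 0 0 0" --pt "0 0 -0.8 0 0 0" --pt "0 0 -0.6 0 0 0" --pt "0 0 0 0 0 0" --jaw 0.43

```text
t: 23.95
eef_pos: [0.5354, -0.2184, 0.159]
tcp_rot: [0.002, 0.941, 0.339, 0.002]
wrist_force: [-0.1, -0.7, -1.3]
finger_gap: 0.0482
```

Run:
```python
from h import *
plan((*Q1(-.035,.0)[:2],.16,71.41))
shot('wrist','w15');overlay('w15',np.load('q2b.npy'),0,0,560,420,1.4,'o12')
```

```text
at [ 0.5354 -0.2184  0.159 ] yaw 39.57 gap 0.0482 F [-0.1 -0.7 -1.3] q [ 0.77  0.47 -0.56  1.79  0.3   0.96  0.78] t 23.95
turn units -5.306 shift units x,y,z 10.942 -3.532 -0.026
```

View pics/o12.png

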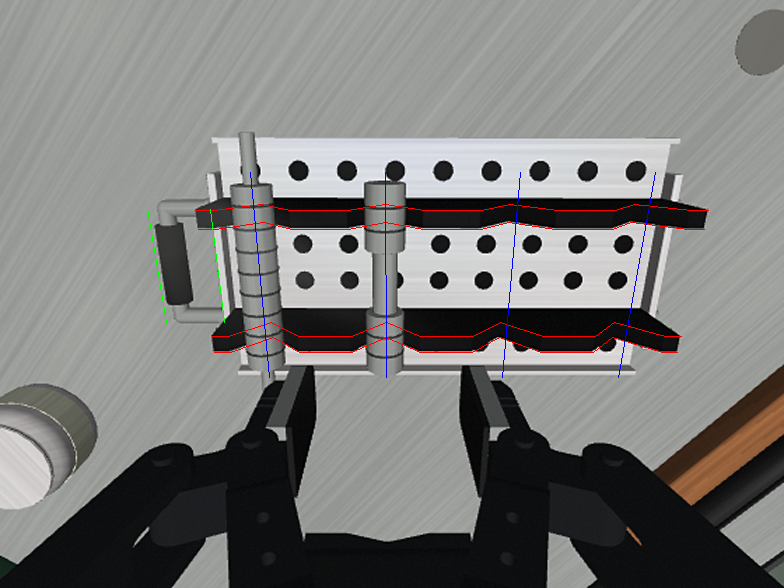

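Emit:
jog_arm --pt "0 0 0 0 0 -0.8" --pt "0 0 0 0 0 -0.9" --pt "0 0 0 0 0 -0.9" --pt "0 0 0 0 0 -0.9" --pt "0 0 0 0 0 -0.9" --pt "0 0 0 0 0 -0.91"

```text
t: 24.6
eef_pos: [0.5334, -0.2178, 0.1543]
tcp_rot: [-0.001, 0.811, 0.585, -0.0]
wrist_force: [0.2, -0.0, -0.5]
finger_gap: 0.0484
```

Emit:
jog_arm --pt "0.54 -0.18 0 0 0 0" --pt "0.98 -0.32 0 0 0 0" --pt "0.98 -0.32 0 0 0 0" --pt "0.98 -0.32 0 0 0 0" --pt "0.98 -0.32 0 0 0 0" --pt "0.98 -0.32 0 0 0 0" --pt "0.98 -0.32 0 0 0 0" --pt "0.98 -0.32 0 0 0 0" --pt "0.98 -0.32 0 0 0 0" --pt "0.98 -0.32 0 0 0 0" --pt "0.98 -0.32 0 0 0 0" --pt "0.6 -0.15 0 0 0 0"

```text
t: 25.8
eef_pos: [0.5381, 0.2451, 0.1545]
tcp_rot: [-0.001, 0.811, 0.585, -0.0]
wrist_force: [0.4, -0.9, 0.3]
finger_gap: 0.0488
```

Emit:
jog_arm --pt "0 0 0 0 0 0" --pt "0 0 0 0 0 0"

```text
t: 26.0
eef_pos: [0.5388, 0.2419, 0.1542]
tcp_rot: [-0.0, 0.812, 0.584, -0.001]
wrist_force: [0.4, -0.6, 1.2]
finger_gap: 0.0488
```

Run:
```python
from h import *
plan((*Q1(-.035,.0)[:2],.031,71.41))
d=shot('wrist','w16');print(w2p(d,Q1(-.035)),w2p(d,Q1(-.035,-.01)),w2p(d,Q1(-.035,.01)))
```

```text
at [0.5388 0.2419 0.1542] yaw 71.49 gap 0.0488 F [ 0.4 -0.6  1.2] q [ 0.09  0.55 -0.75  1.75  0.43  1.01  0.42] t 26.0
turn units 0.013 shift units x,y,z 0.008 0.054 3.08
[277.32116923 208.35398154] [277.35421858 195.96527743] [277.28891212 220.44570765]
```

View pics/w16.png

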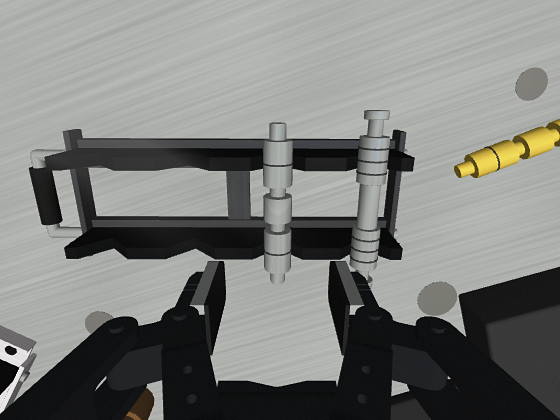

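Emit:
jog_arm --pt "0 0.05 0.3 0 0 0" --pt "0 0 0.6 0 0 0" --pt "0 0 0.7 0 0 0" --pt "0 0 0.7 0 0 0" --pt "0 0 0.5 0 0 0" --pt "0 0 0.3 0 0 0" --pt "0 0 0 0 0 0" --pt "0 0 0 0 0 0"

```text
t: 26.85
eef_pos: [0.5415, 0.241, 0.0313]
tcp_rot: [-0.0, 0.812, 0.584, 0.0]
wrist_force: [0.7, 0.0, 0.6]
finger_gap: 0.0487
```

Run:
```python
from h import *
plan((*Q1(-.035,.0)[:2],.031,71.41))
d=shot('wrist','w17')
```

```text
at [0.5415 0.241  0.0313] yaw 71.4 gap 0.0487 F [0.7 0.  0.6] q [ 0.01  0.71 -0.65  1.81  0.57  0.81  0.32] t 26.85
turn units -0.001 shift units x,y,z 0.008 -0.017 0.008
```

View pics/w17.png

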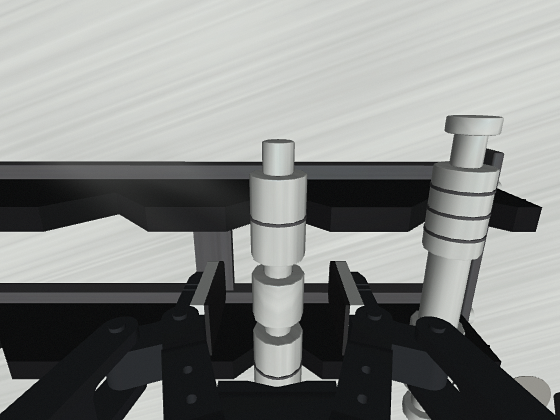

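Emit:
jog_arm --pt "0 0 0 0 0 0" --pt "0 0 0 0 0 0" --pt "0 0 0 0 0 0" --pt "0 0 0 0 0 0" --pt "0 0 0 0 0 0" --pt "0 0 0 0 0 0" --pt "0 0 0 0 0 0" --jaw 1

```text
t: 27.6
eef_pos: [0.5418, 0.2414, 0.0318]
tcp_rot: [0.0, 0.812, 0.584, 0.001]
wrist_force: [-1.1, 0.3, 7.1]
finger_gap: 0.0198
```

Emit:
jog_arm --pt "0 0 -0.05 0 0 0" --pt "0 0 -0.1 0 0 0" --pt "0 0 -0.1 0 0 0" --pt "0 0 0 0 0 0" --pt "0 0 0 0 0 0"

```text
t: 28.1
eef_pos: [0.5413, 0.2411, 0.041]
tcp_rot: [0.0, 0.812, 0.584, 0.0]
wrist_force: [-0.9, 0.5, -2.9]
finger_gap: 0.0205
```

Run:
```python
from h import *
plan((*Q1(-.035,.0)[:2],.031,71.41))
d=shot('wrist','w18')
```

```text
at [0.5413 0.2411 0.041 ] yaw 71.42 gap 0.0205 F [-0.9  0.5 -2.9] q [ 0.02  0.7  -0.66  1.81  0.56  0.83  0.33] t 28.1
turn units 0.001 shift units x,y,z 0.008 -0.01 0.249
```

View pics/w18.png

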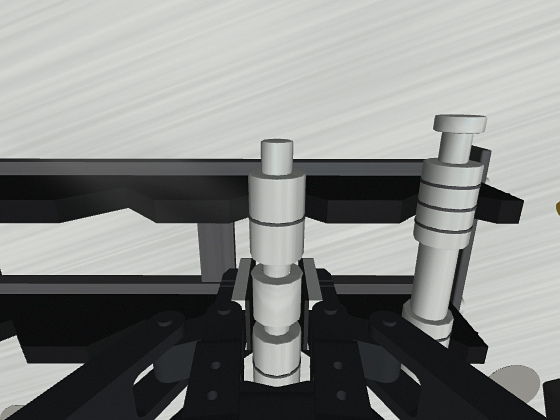

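Held, and square in the fingers. The seated TCP height is 0.0318.

Emit:
jog_arm --pt "0 0 -0.3 0 0 0" --pt "0 0 -0.7 0 0 0" --pt "0 0 -0.8 0 0 0" --pt "0 0 -0.8 0 0 0" --pt "0 0 -0.4 0 0 0.6" --pt "0 0 0 0 0 0.9" --pt "0 0 0 0 0 0.9" --pt "0 0 0 0 0 0.9" --pt "0 0 0 0 0 0.9" --pt "0 0 0 0 0 0.8" --pt "0 0 0 0 0 0.31" --pt "0 0 0 0 0 0"

```text
t: 29.35
eef_pos: [0.5412, 0.2413, 0.1614]
tcp_rot: [0.0, 0.941, 0.339, 0.0]
wrist_force: [0.4, -0.2, -3.2]
finger_gap: 0.0202
```

Run:
```python
from h import *
plan((*Q2(-.035)[:2],.16,39.58))
```

```text
at [0.5412 0.2413 0.1614] yaw 39.61 gap 0.0202 F [ 0.4 -0.2 -3.2] q [ 0.01  0.51 -0.63  1.75  0.35  1.   -0.06] t 29.35
turn units 0.006 shift units x,y,z -5.703 8.727 0.035
```

Emit:
jog_arm --pt "-0.28 0.4 0 0 0 0" --pt "-0.51 0.79 0 0 0 0" --pt "-0.51 0.79 0 0 0 0" --pt "-0.51 0.79 0 0 0 0" --pt "-0.51 0.79 0 0 0 0" --pt "-0.51 0.79 0 0 0 0" --pt "-0.51 0.79 0 0 0 0" --pt "-0.51 0.79 0 0 0 0" --pt "-0.51 0.79 0 0 0 0" --pt "-0.51 0.79 0 0 0 0" --pt "-0.51 0.79 0 0 0 0" --pt "-0.32 0.43 0 0 0 0"

```text
t: 30.55
eef_pos: [0.5877, -0.1768, 0.1609]
tcp_rot: [0.0, 0.941, 0.338, -0.0]
wrist_force: [-0.6, 0.9, -3.0]
finger_gap: 0.0202
```

Emit:
jog_arm --pt "0 0 0 0 0 0" --pt "0 0 0 0 0 0"

```text
t: 30.75
eef_pos: [0.5878, -0.1732, 0.1608]
tcp_rot: [-0.0, 0.941, 0.339, -0.0]
wrist_force: [-0.6, 1.1, -3.1]
finger_gap: 0.0201
```

Run:
```python
from h import *
plan((*Q2(-.035)[:2],.0318,39.58))
shot('wrist','w19');overlay('w19',np.load('q2b.npy'),0,0,560,420,1.4,'o13')
```

```text
at [ 0.5878 -0.1732  0.1608] yaw 39.63 gap 0.0201 F [-0.6  1.1 -3.1] q [ 0.64  0.53 -0.55  1.7   0.31  1.01  0.68] t 30.75
turn units 0.008 shift units x,y,z 0.002 -0.001 3.226
```

View pics/o13.png

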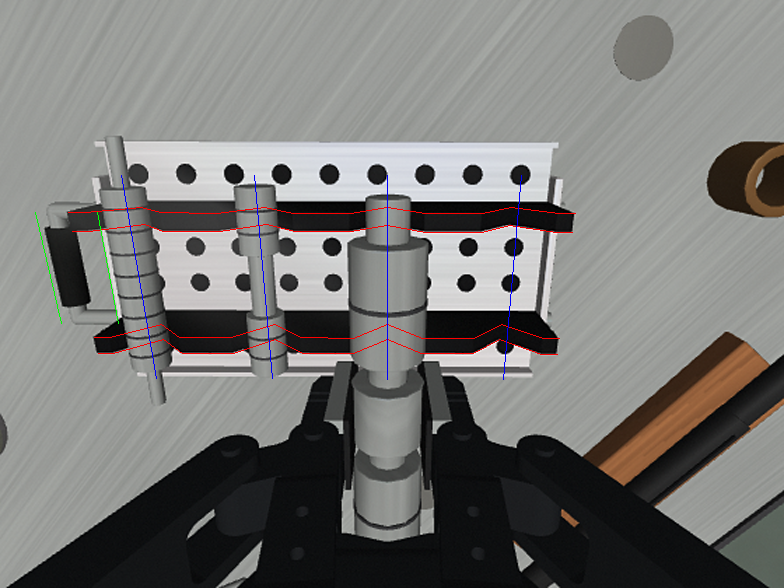

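Emit:
jog_arm --pt "0 0 0.3 0 0 0" --pt "0 0 0.6 0 0 0" --pt "0 0 0.7 0 0 0" --pt "0 0 0.6 0 0 0" --pt "0 0 0.4 0 0 0" --pt "0 0 0.2 0 0 0" --pt "0 0 0.1 0 0 0" --pt "0 0 0.1 0 0 0" --pt "0 0 0.1 0 0 0" --pt "0 0 0.1 0 0 0" --pt "0 0 0.02 0 0 0" --pt "0 0 0 0 0 0"

```text
t: 32.0
eef_pos: [0.5879, -0.1735, 0.0323]
tcp_rot: [0.0, 0.941, 0.338, -0.0]
wrist_force: [-1.0, -1.2, -1.3]
finger_gap: 0.0201
```

Emit:
jog_arm --pt "0 0 0.02 0 0 0" --pt "0 0 0 0 0 0"

```text
t: 32.2
eef_pos: [0.588, -0.1736, 0.0321]
tcp_rot: [0.0, 0.941, 0.338, 0.0]
wrist_force: [-7.6, -0.2, 12.2]
finger_gap: 0.0201
```

Run:
```python
from h import *
plan((*Q2(-.035)[:2],.0318,39.58))
shot('wrist','w20')
```

```text
at [ 0.588  -0.1736  0.0321] yaw 39.55 gap 0.0201 F [-7.6 -0.2 12.2] q [ 0.58  0.69 -0.47  1.76  0.42  0.79  0.6 ] t 32.2
turn units -0.005 shift units x,y,z 0.002 -0.012 0.008
```

View pics/w20.png

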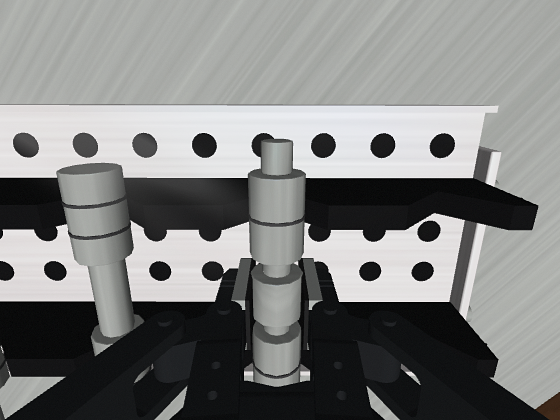

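Seated with 12 N of contact, so I'll release and back off.

Emit:
jog_arm --pt "0 0 0 0 0 0" --pt "0 0 0 0 0 0" --pt "0 0 0 0 0 0" --pt "0 0 0 0 0 0" --pt "0 0 0 0 0 0" --pt "0 0 -0.3 0 0 0" --pt "0 0 -0.6 0 0 0" --pt "0 0 -0.8 0 0 0" --pt "0 0 -0.8 0 0 0" --pt "0 0 -0.6 0 0 0" --pt "0 0 0 0 0 0" --jaw 0.43

```text
t: 33.35
eef_pos: [0.5896, -0.1735, 0.1596]
tcp_rot: [0.002, 0.941, 0.338, 0.002]
wrist_force: [0.7, -0.3, -0.5]
finger_gap: 0.0486
```

Run:
```python
from h import *
plan((*Q1(-.105,-.002)[:2],.16,71.41))
shot('wrist','w21');overlay('w21',np.load('q2b.npy'),0,0,560,420,1.4,'o14')
```

```text
at [ 0.5896 -0.1735  0.1596] yaw 39.57 gap 0.0486 F [ 0.7 -0.3 -0.5] q [ 0.64  0.53 -0.55  1.7   0.32  1.    0.68] t 33.35
turn units -5.307 shift units x,y,z 11.197 -4.508 -0.011
```

View pics/o14.png

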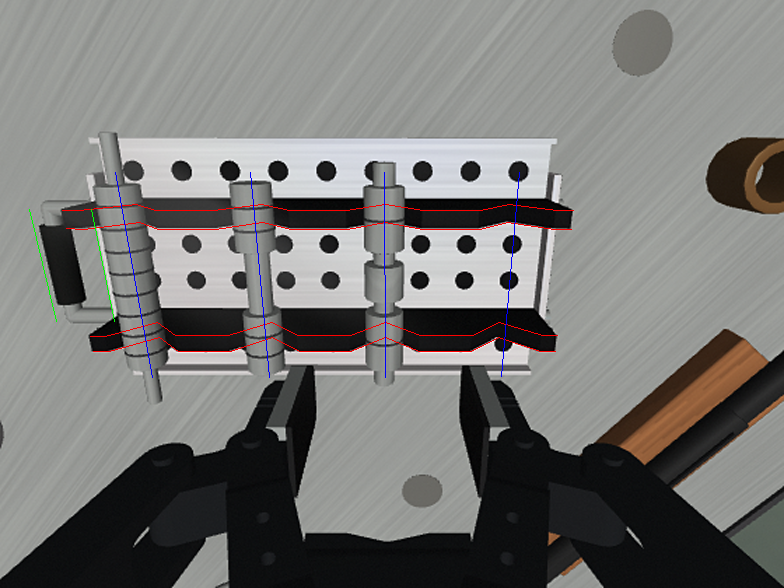

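Emit:
jog_arm --pt "0 0 0 0 0 -0.8" --pt "0 0 0 0 0 -0.9" --pt "0 0 0 0 0 -0.9" --pt "0 0 0 0 0 -0.9" --pt "0 0 0 0 0 -0.9" --pt "0 0 0 0 0 -0.91"

```text
t: 34.0
eef_pos: [0.5875, -0.1731, 0.1546]
tcp_rot: [-0.001, 0.811, 0.585, -0.0]
wrist_force: [-0.6, 0.5, -0.8]
finger_gap: 0.0485
```

Emit:
jog_arm --pt "0.5 -0.2 0 0 0 0" --pt "0.97 -0.39 0 0 0 0" --pt "0.97 -0.39 0 0 0 0" --pt "0.97 -0.39 0 0 0 0" --pt "0.97 -0.39 0 0 0 0" --pt "0.97 -0.39 0 0 0 0" --pt "0.97 -0.39 0 0 0 0" --pt "0.97 -0.39 0 0 0 0" --pt "0.97 -0.39 0 0 0 0" --pt "0.97 -0.39 0 0 0 0" --pt "0.97 -0.39 0 0 0 0" --pt "0.9 -0.36 0 0 0 0"

```text
t: 35.2
eef_pos: [0.5594, 0.3062, 0.1547]
tcp_rot: [-0.0, 0.812, 0.584, -0.001]
wrist_force: [1.1, 0.3, 0.5]
finger_gap: 0.0486
```

Emit:
jog_arm --pt "0.1 0 0 0 0 0" --pt "0 0 0 0 0 0" --pt "0 0 0 0 0 0"

```text
t: 35.5
eef_pos: [0.5616, 0.3069, 0.1547]
tcp_rot: [0.0, 0.812, 0.583, -0.001]
wrist_force: [0.3, -1.1, 0.2]
finger_gap: 0.0487
```

Run:
```python
from h import *
plan((*Q1(-.105,-.002)[:2],.031,71.41))
d=shot('wrist','w22');print(w2p(d,Q1(-.105)),w2p(d,Q1(-.105,-.018)),w2p(d,Q1(-.105,.018)))
```

```text
at [0.5616 0.3069 0.1547] yaw 71.37 gap 0.0487 F [ 0.3 -1.1  0.2] q [-0.05  0.63 -0.71  1.62  0.45  1.07  0.36] t 35.5
turn units -0.007 shift units x,y,z 0.035 -0.018 3.092
[278.74737178 206.96738949] [278.79113339 184.43552847] [278.70548315 228.53489447]
```

View pics/w22.png

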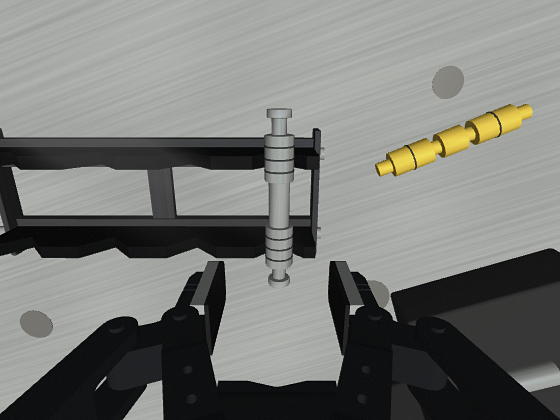

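Emit:
jog_arm --pt "0.04 0 0.3 0 0 0" --pt "0 0 0.6 0 0 0" --pt "0 0 0.7 0 0 0" --pt "0 0 0.7 0 0 0" --pt "0 0 0.5 0 0 0" --pt "0 0 0.3 0 0 0" --pt "0 0 0 0 0 0" --pt "0 0 0 0 0 0"

```text
t: 36.35
eef_pos: [0.5623, 0.3097, 0.0318]
tcp_rot: [-0.0, 0.812, 0.584, 0.0]
wrist_force: [-0.1, -0.2, 0.6]
finger_gap: 0.0489
```

Run:
```python
from h import *
plan((*Q1(-.105,-.001)[:2],.031,71.41))
d=shot('wrist','w23')
```

```text
at [0.5623 0.3097 0.0318] yaw 71.41 gap 0.0489 F [-0.1 -0.2  0.6] q [-0.11  0.78 -0.63  1.68  0.57  0.87  0.27] t 36.35
turn units 0.0 shift units x,y,z -0.036 0.015 0.019
```

View pics/w23.png

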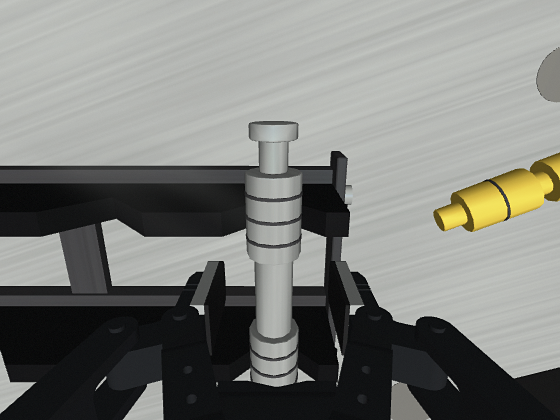

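Emit:
jog_arm --pt "-0.03 0 0.01 0 0 0" --pt "0 0 0 0 0 0"

```text
t: 36.6
eef_pos: [0.562, 0.3085, 0.0316]
tcp_rot: [0.0, 0.812, 0.584, 0.0]
wrist_force: [-0.0, 0.1, -0.7]
finger_gap: 0.0489
```

Emit:
jog_arm --pt "0 0 0 0 0 0" --pt "0 0 0 0 0 0" --pt "0 0 0 0 0 0" --pt "0 0 0 0 0 0" --pt "0 0 0 0 0 0" --pt "0 0 0 0 0 0" --pt "0 0 0 0 0 0" --jaw 1

```text
t: 37.3
eef_pos: [0.5618, 0.3087, 0.0312]
tcp_rot: [0.0, 0.812, 0.584, 0.0]
wrist_force: [-2.2, -1.2, 5.5]
finger_gap: 0.0141
```

Emit:
jog_arm --pt "0 0 -0.05 0 0 0" --pt "0 0 -0.1 0 0 0" --pt "0 0 -0.1 0 0 0" --pt "0 0 0 0 0 0" --pt "0 0 0 0 0 0"

```text
t: 37.8
eef_pos: [0.5617, 0.3085, 0.041]
tcp_rot: [-0.0, 0.812, 0.584, 0.0]
wrist_force: [0.3, -0.2, -2.4]
finger_gap: 0.0142
```

Run:
```python
from h import *
plan((*Q1(-.105,-.001)[:2],.031,71.41))
d=shot('wrist','w24')
```

```text
at [0.5617 0.3085 0.041 ] yaw 71.42 gap 0.0142 F [ 0.3 -0.2 -2.4] q [-0.1   0.76 -0.64  1.68  0.56  0.89  0.28] t 37.8
turn units 0.002 shift units x,y,z -0.004 0.019 0.25
```

View pics/w24.png

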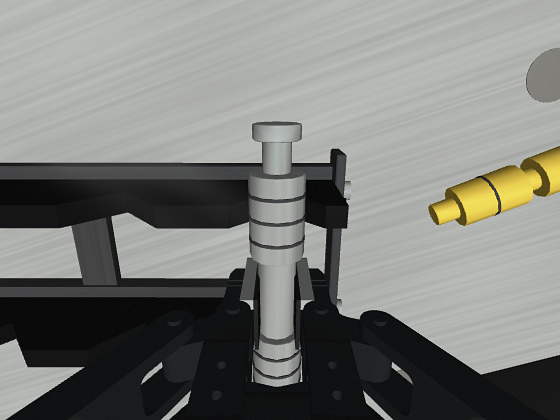

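Emit:
jog_arm --pt "0 0 -0.3 0 0 0" --pt "0 0 -0.7 0 0 0" --pt "0 0 -0.8 0 0 0" --pt "0 0 -0.8 0 0 0" --pt "0 0 -0.4 0 0 0.6" --pt "0 0 0 0 0 0.9" --pt "0 0 0 0 0 0.9" --pt "0 0 0 0 0 0.9" --pt "0 0 0 0 0 0.9" --pt "0 0 0 0 0 0.8" --pt "0 0 0 0 0 0.31" --pt "0 0 0 0 0 0"

```text
t: 39.05
eef_pos: [0.5616, 0.3087, 0.1614]
tcp_rot: [-0.0, 0.941, 0.339, 0.0]
wrist_force: [-0.1, -0.2, -2.7]
finger_gap: 0.0144
```

Run:
```python
from h import *
plan((*Q2(-.105)[:2],.16,39.58))
```

```text
at [0.5616 0.3087 0.1614] yaw 39.62 gap 0.0144 F [-0.1 -0.2 -2.7] q [-0.13  0.58 -0.6   1.62  0.37  1.05 -0.14] t 39.05
turn units 0.006 shift units x,y,z -5.421 9.703 0.036
```

Emit:
jog_arm --pt "-0.25 0.45 0 0 0 0" --pt "-0.48 0.86 0 0 0 0" --pt "-0.48 0.86 0 0 0 0" --pt "-0.48 0.86 0 0 0 0" --pt "-0.48 0.86 0 0 0 0" --pt "-0.48 0.86 0 0 0 0" --pt "-0.48 0.86 0 0 0 0" --pt "-0.48 0.86 0 0 0 0" --pt "-0.48 0.86 0 0 0 0" --pt "-0.48 0.86 0 0 0 0" --pt "-0.48 0.86 0 0 0 0" --pt "-0.37 0.65 0 0 0 0"

```text
t: 40.25
eef_pos: [0.6417, -0.1316, 0.161]
tcp_rot: [0.0, 0.941, 0.339, -0.0]
wrist_force: [0.4, 0.7, -3.2]
finger_gap: 0.0139
```

Emit:
jog_arm --pt "0 0 0 0 0 0" --pt "0 0 0 0 0 0"

```text
t: 40.45
eef_pos: [0.6415, -0.129, 0.1608]
tcp_rot: [-0.0, 0.941, 0.339, -0.0]
wrist_force: [0.1, 0.0, -1.8]
finger_gap: 0.0139
```

Run:
```python
from h import *
plan((*Q2(-.105)[:2],.0314,39.58))
shot('wrist','w25');overlay('w25',np.load('q2b.npy'),0,0,560,420,1.4,'o15')
```

```text
at [ 0.6415 -0.129   0.1608] yaw 39.6 gap 0.0139 F [ 0.1  0.  -1.8] q [ 0.52  0.59 -0.53  1.58  0.33  1.05  0.6 ] t 40.45
turn units 0.003 shift units x,y,z 0.011 -0.005 3.235
```

View pics/o15.png

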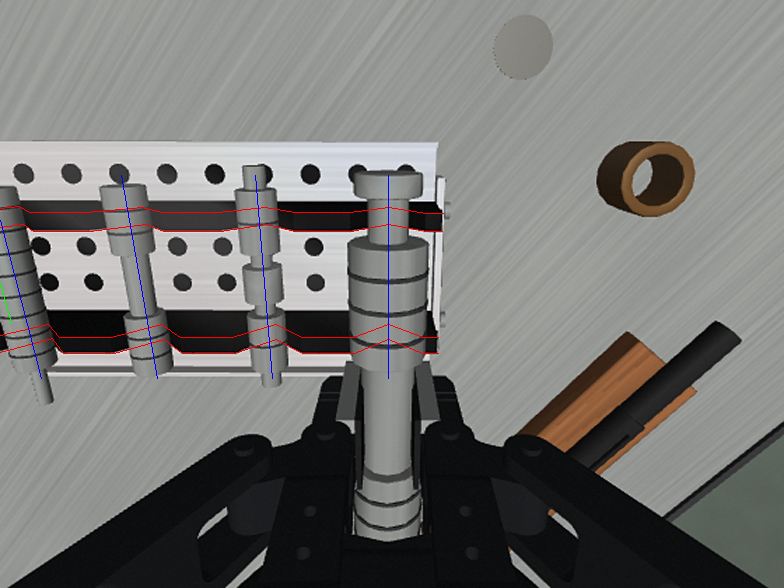

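Emit:
jog_arm --pt "0.01 0 0.3 0 0 0" --pt "0 0 0.6 0 0 0" --pt "0 0 0.7 0 0 0" --pt "0 0 0.6 0 0 0" --pt "0 0 0.4 0 0 0" --pt "0 0 0.2 0 0 0" --pt "0 0 0.1 0 0 0" --pt "0 0 0.1 0 0 0" --pt "0 0 0.1 0 0 0" --pt "0 0 0.1 0 0 0" --pt "0 0 0.02 0 0 0" --pt "0 0 0 0 0 0"

```text
t: 41.7
eef_pos: [0.642, -0.1285, 0.0322]
tcp_rot: [0.0, 0.941, 0.338, -0.0]
wrist_force: [-0.3, 0.5, -1.7]
finger_gap: 0.0141
```

Emit:
jog_arm --pt "0 0 0.02 0 0 0" --pt "0 0 0 0 0 0"

```text
t: 41.9
eef_pos: [0.6421, -0.1284, 0.0319]
tcp_rot: [0.0, 0.941, 0.338, 0.0]
wrist_force: [-4.2, -0.1, 6.2]
finger_gap: 0.0143
```

Run:
```python
from h import *
plan((*Q2(-.105)[:2],.0314,39.58))
shot('wrist','w26')
```

```text
at [ 0.6421 -0.1284  0.0319] yaw 39.56 gap 0.0143 F [-4.2 -0.1  6.2] q [ 0.48  0.75 -0.46  1.65  0.42  0.84  0.53] t 41.9
turn units -0.003 shift units x,y,z -0.008 -0.003 0.014
```

View pics/w26.png

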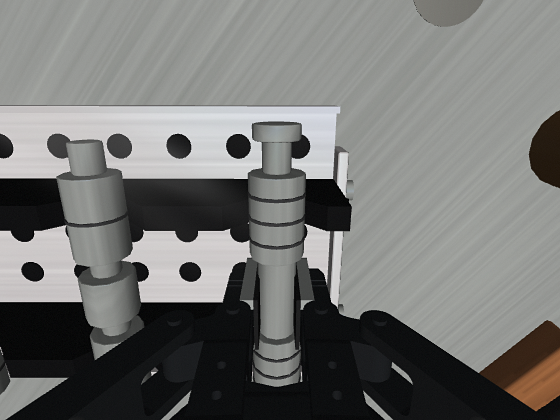

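Contact is made, so I'll release and retreat, then move over the rack's middle for a last look.

Emit:
jog_arm --pt "0 0 0.01 0 0 0" --pt "0 0 0 0 0 0"

```text
t: 42.15
eef_pos: [0.6421, -0.1285, 0.0319]
tcp_rot: [0.0, 0.941, 0.338, 0.0]
wrist_force: [-6.0, -0.0, 12.5]
finger_gap: 0.014
```

Emit:
jog_arm --pt "0 0 0 0 0 0" --pt "0 0 0 0 0 0" --pt "0 0 0 0 0 0" --pt "0 0 0 0 0 0" --pt "0 0 0 0 0 0" --pt "0 0 -0.3 0 0 0" --pt "0 0 -0.6 0 0 0" --pt "0 0 -0.8 0 0 0" --pt "0 0 -0.8 0 0 0" --pt "0 0 -0.8 0 0 0" --pt "0 0 -0.8 0 0 0" --pt "0 0 -0.5 0 0 0" --jaw 0.43

```text
t: 43.35
eef_pos: [0.6425, -0.1282, 0.2185]
tcp_rot: [0.001, 0.941, 0.339, 0.001]
wrist_force: [1.2, -0.0, -0.5]
finger_gap: 0.0489
```

Emit:
jog_arm --pt "-0.6 0 0 0 0 0" --pt "-0.8 0 0 0 0 0" --pt "-0.8 0 0 0 0 0" --pt "-0.5 0 0 0 0 0" --pt "0 0 0 0 0 0" --pt "0 0 0 0 0 0" --pt "0 0 0 0 0 0"

```text
t: 44.05
eef_pos: [0.5594, -0.1963, 0.2154]
tcp_rot: [0.0, 0.941, 0.339, 0.0]
wrist_force: [0.3, -0.2, 0.5]
finger_gap: 0.0488
```

Run:
```python
from h import *
plan((*Q2(0)[:2],.2,39.58))
shot('wrist','w27');overlay('w27',np.load('q2b.npy'),90,60,380,240,2.1,'o16')
shot('side','s27');crop('s27',220,130,140,80,5.5,'c27')
```

```text
at [ 0.5594 -0.1963  0.2154] yaw 39.63 gap 0.0488 F [ 0.3 -0.2  0.5] q [ 0.71  0.43 -0.55  1.7   0.25  1.08  0.77] t 44.05
turn units 0.008 shift units x,y,z 0.042 0.006 0.384
```

View pics/o16.png

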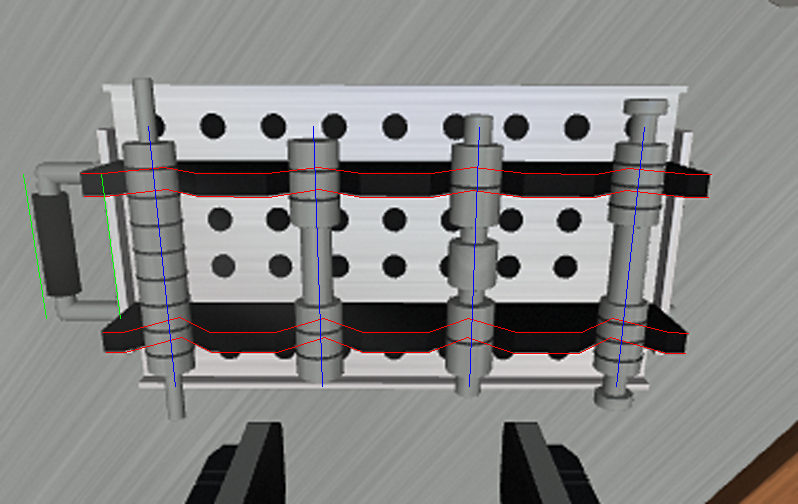

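View pics/c27.png

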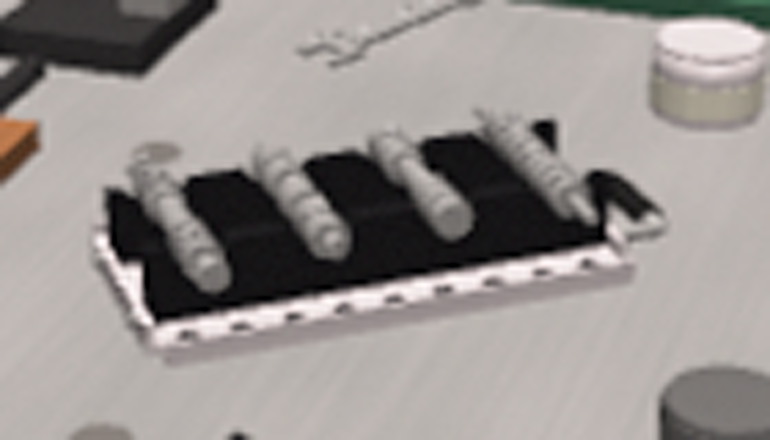

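All four spools are seated square in their notches. From the handle the order is tailed, short, triple, collar. The gripper is clear.

```bash
python3 -c "
from h import *
print(workorder.finish_job())"
```

```text
the job is handed in; nothing more can be done
None
```

All four spools are now in the wash rack, in the same order as they lay in the lap rack. Counted from the pull handle they are tailed, short, triple and collar. I moved them one at a time, and each was lowered until the wrist felt the notches before I let go. The job was handed in at about t = 44 s; no verdict was reported.

- **Last pictures:** the wrist and side views show each spool in its own pair of notches, square across both combs and within a few millimetres of centre by eye against the rack overlay. The gripper stood open and clear, about 0.2 m up.
- **Forces:** the highest reading I saw was about 32 N in total, while seating the short spool. I backed off before releasing it. The other three showed roughly 8 to 16 N.
- **Disagreements:** when closed, the finger opening read about 2 mm under the true diameter of every spool, although each was held firmly. No other check failed or disagreed.
- **Look-alikes:** I left both yellow ones alone.

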